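Park the castor caddy under the bin shelf

TASK

Take the little caddy of pipe couplings by its orange grip, roll it forward on the open bench until all four castors trail straight behind, then steer it down the taped lane under the bin shelf, straight and centred, until you feel its nose touch the stop. Touch the stop gently, let go and leave the caddy standing there in the bay with its castors still trailing. Keep its wheels on the bench and its load aboard, do not shove it, bump the shelf or disturb the fittings beside the lane.

Things in the scene. Friction and masses are not known exactly. Their poses are not given: they have to be found in the camera images.
- mark (a point): Centre of the parking bay, on the bench top; x points along the tape lane into the bay, away from the robot; z up. Two flat yellow tapes 140 mm apart run along x from 195 mm before this point to 75 mm past it; a cross tape lies 81 mm past it. Parked, the caddy's origin is over this point, x along this x (along x it ends up to 8 mm short or past, where the stop is).
- bay: The fixed bay, origin and axes as the mark. At the lane's end is a dark steel stop, 150 mm wide, 53 mm high, with a black foam pad 100 mm wide, 21 to 51 mm up, square to the lane, clamped in slots: the pad's face is anywhere from 67 to 83 mm past the origin, not measured, so feel for it. The pad yields 1 mm per 4 N, the stop not at all. Tapes and slots do not touch the wheels.
- shelf_edge (a point): Middle of the lower front edge of the fixed plywood bin shelf over the lane, 190 mm above the bench, 80 mm before the mark; axes as the mark. From it the shelf runs 90 mm along +x, 180 mm to either side, 70 mm up (bottom 190, top 260 mm). Posts 24 x 18 mm stand 18 and 72 mm past the edge along +x, 170 mm to either side.
- caddy: Small blue tray on four swivel castors, 0.7 to 1 kg loaded; tray 140 x 110 mm, floor 38 mm and rim 55 mm above the bench. Origin on the bench under the tray's centre; x forward to its nose, z up. Nose bumper 80 mm wide, its face 75 mm ahead of the origin, 28 to 44 mm high. Rolls with under 1 N and stays where it is left. Castor pivots at x +-50, y +-40 mm.
- grip (a point): Centre of the caddy's upright orange grip tab: 14 mm thick (y), 22 mm long (x), 70 to 130 mm above the bench; 75 mm behind the caddy's origin, 100 mm up; axes as the caddy's. Rigid with the tray: a firm grip on its flat +-y faces also turns the tray, and lifting even a little stops the rear castors swinging. Parked, it is 5 mm inside the shelf's edge: lean the hand back about 40 degrees.
- castor_fl (a joint): Swivel angle (rad) of the front left castor about its upright pivot, counter-clockwise from above, turns freely all round; 0 = its wheel trails straight behind the pivot. Wheel 22 mm in diameter, trail 12 mm: rolling forward swings it towards 0 within about 50 mm; rolling backward swings it away from 0.
- castor_fr (a joint): Swivel angle (rad) of the front right castor about its upright pivot, counter-clockwise from above, turns freely all round; 0 = its wheel trails straight behind the pivot. Wheel 22 mm in diameter, trail 12 mm: rolling forward swings it towards 0 within about 50 mm; rolling backward swings it away from 0.
- castor_rl (a joint): Swivel angle (rad) of the rear left castor about its upright pivot, counter-clockwise from above, turns freely all round; 0 = its wheel trails straight behind the pivot. Wheel 22 mm in diameter, trail 12 mm: rolling forward swings it towards 0 within about 50 mm; rolling backward swings it away from 0.
- castor_rr (a joint): Swivel angle (rad) of the rear right castor about its upright pivot, counter-clockwise from above, turns freely all round; 0 = its wheel trails straight behind the pivot. Wheel 22 mm in diameter, trail 12 mm: rolling forward swings it towards 0 within about 50 mm; rolling backward swings it away from 0.
- coupling_a_center (a point): Loose black pipe coupling, 40 mm across, 36 mm high, standing in the caddy's front compartment; this point is its centre.
- coupling_b_center (a point): Same, in the rear compartment.
- red_cap_center (a point): Red test cap on the bench beside the lane, 48 mm across, 24 mm high; its centre. Leave it alone.
- blue_cap_center (a point): Blue test cap on the bench beside the lane, 44 mm across, 24 mm high; its centre. Leave it alone.
- bush_center (a point): Black stepped bushing on the bench beside the lane, 52 mm across, 50 mm high; its centre. Leave it alone.
Not all that is in view belongs to the job. What is meant by the caddy is not brown, and is the larger of those in its own colour.

How it is judged:
By the outcome, as a careful person would: the job done as asked, in the order asked, and still so for the second after the job is handed in, with the robot touching nothing.
It also fails if it takes over 59 s, if anything falls off the work surface, if the arm or the gripper's body presses on something with over 40 N, if the wrist force passes 120 N, or if a joint passes its speed limit or range.

ROBOT

A 6-joint arm with a two-finger parallel gripper is mounted at the origin on the work surface. World frame = base frame: x ahead of the robot, y to its left, z up, the work surface at z = 0. Lengths are in m, angles in rad, forces in N, time in s.
With the tool pointing down it reaches from about 0.3 to 0.875 m from the base axis. Payload 6.4 kg.
Tool frame: the origin (TCP) lies between the finger pads; the fingertips stand tip_extent ahead of it and the grasp point (between the pads) lies 5 mm behind it (tip_extent is the distance from the TCP to the fingertips, in m); z points along the fingers, y is the direction in which the jaws open and shut (so a half turn about z gives the same grasp; the last joint's range is limited). The gripper opens to 85 mm and grips with 20 to 120 N. Pads are 22 mm wide; open, the fingers measure 114 mm over their backs; the gripper's body (76 mm by 85 mm) begins 54 mm behind the grasp point. The pads swing forward as they close: fully open they stand 13 mm farther back than shut.
Start: joints at [0.938, 0.181, 1.607, -0, 1.354, -0.206], TCP at [0.238, 0.523, 0.21] pointing down, gripper open.
Joint ranges: [-2.99, 2.99], [-0.89, 2.07], [0.3, 2.58], [-1.14, 4.28], [0, 2.63], [-3.12, 3.12]. Speed limits (rad/s): [2.57, 2.57, 3.01, 3.14, 3.14, 3.14].

INTERFACE

Orientations are given as a unit quaternion [w, x, y, z].
In Python, from bench import * gives the robot as it stands.
- The arm moves only by the shell command python3 -m jog 'ROWS'. ROWS is JSON, a list of rows, each a list of 3 entries, a list of its own where there are three numbers: the shift along the tool's x, y, z in mm, then the turn, a rotation vector about the tool's x, y, z in rad, then the opening, from 0 (shut) to 1 (fully open). A call has 1 to 20 rows; each row is the pose to reach, as a shift and turn from the pose measured when the call began, along the tool's axes at that moment; what a row does not reach only later rows make up. A row lasts 1/12 s, in which the tool goes at most 41.7 mm and 7.16 degrees, less where a joint would pass 70% of its speed; a pose out of reach is approached as far as the arm can. A call with a gripper value outside its range is refused whole. The fingers move at their own pace and stop on an object; the grip force is fixed at half the most. Time passes only in rows, so rows that repeat a pose let the fingers close. It gives the time, the measured TCP pose, the force and the opening at its end, in the units of the state.
- get_obs(): the state, without advancing time (a new reading comes with each control period).
- camera(name): name is "side" or "top" or "wrist"; returns (picture, depth): 420x560x3 uint8, red, green, blue; 420x560 float32, m along the optical axis (not along the pixel's ray), 0 where there is no reading.
- get_calibration(name): a dict with "fx", "fy", "cx", "cy" (pixels), "world_from_camera" (4x4, takes a point from camera to world coordinates). Camera axes: x right, y down, z forward; pixel columns grow to the right and rows downward; lengths in m; the calibration is good to about 2 mm. The wrist camera is an equidistant fisheye: a pixel r from the principal point sees the ray r / f radians off the axis. A picture is of the moment at which its call begins: read the wrist's pose just before it. get_calibration takes no time and is no camera call; for the wrist camera it gives the pose at the moment of the call.
- hand_in(): hands the job in, once; it reports no verdict.
The state is a dict: "time_s": time; "q": joint angles; "dq": joint speeds; "joint_efforts": joint torques, N m; "eef_pos": TCP position; "eef_rot": TCP orientation; "wrist_force": force on the tool from outside, world axes, zero at the start; "torque": the same for the moment, N m; "opening": opening from 0.0 (shut) to 1.0 (fully open).
Only numpy, scipy, OpenCV 4.12 (cv2) and the standard library are available. Lean on these libraries where they do the work, as an engineer would, in place of code of your own. Each camera call takes 0.05 s, during which the arm holds its last target.

## Working session

There is one attempt and no reset: what is moved stays moved. The work goes in short steps, Python scripts to look and compute and a shell command to move; the robot and the scene stay as the last step left them, time stands still between calls to the robot, and variables do not carry over. Pictures are saved under pics/ and viewed, and the job is handed in when it is done.

```bash
ls; mkdir -p pics; python3 - <<'E'
from bench import *
import cv2,numpy as np
o=get_obs();print({k:np.round(v,3) for k,v in o.items()})
for n in("top","side","wrist"):
    c=get_calibration(n);p,d=camera(n);cv2.imwrite(f"pics/{n}0.png",p[:,:,::-1]);np.save(f"pics/{n}0.npy",d);print(n,{k:np.round(v,3) for k,v in c.items()})
E
```

```text
pics
{'time_s': np.float64(0.0), 'q': array([ 0.938,  0.182,  1.608,  0.   ,  1.354, -0.206]), 'dq': array([ 0.   , -0.001, -0.001, -0.002, -0.001, -0.001]), 'joint_efforts': array([-2.0000e-03, -4.4486e+01, -3.5134e+01, -0.0000e+00,  9.0000e-03,
        0.0000e+00]), 'eef_pos': array([0.238, 0.523, 0.209]), 'eef_rot': array([-0.   ,  0.212,  0.977, -0.001]), 'wrist_force': array([ 0.42 , -0.312, -0.755]), 'torque': array([-0.027, -0.049, -0.041]), 'opening': np.float64(1.002)}
top {'fx': np.float64(392.254), 'fy': np.float64(392.254), 'cx': np.float64(283.7), 'cy': np.float64(211.522), 'world_from_camera': array([[ 0.026, -0.996,  0.091,  0.509],
       [-0.999, -0.022,  0.046,  0.013],
       [-0.044, -0.092, -0.995,  0.809],
       [ 0.   ,  0.   ,  0.   ,  1.   ]])}
side {'fx': np.float64(512.53), 'fy': np.float64(512.53), 'cx': np.float64(282.38), 'cy': np.float64(203.62), 'world_from_camera': array([[-0.999, -0.016,  0.037,  0.507],
       [-0.039,  0.56 , -0.828,  0.948],
       [-0.007, -0.828, -0.56 ,  0.753],
       [ 0.   ,  0.   ,  0.   ,  1.   ]])}
wrist {'fx': np.float64(325.192), 'fy': np.float64(325.192), 'cx': np.float64(277.026), 'cy': np.float64(209.323), 'world_from_camera': array([[ 0.414,  0.879,  0.237,  0.179],
       [ 0.91 , -0.399, -0.109,  0.55 ],
       [-0.001,  0.261, -0.965,  0.373],
       [ 0.   ,  0.   ,  0.   ,  1.   ]])}
```

View pics/top0.png

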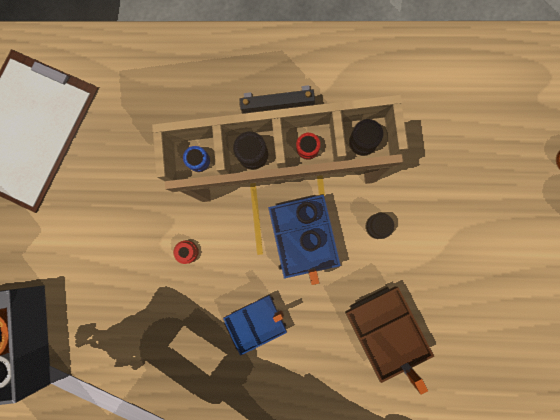

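View pics/side0.png

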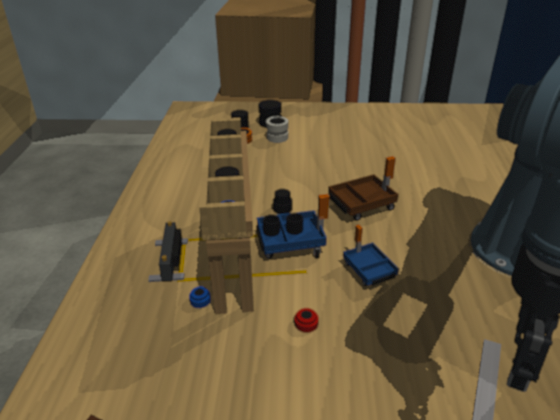

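View pics/wrist0.png

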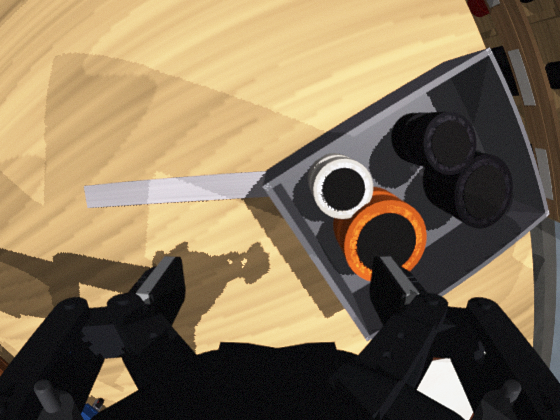

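```bash
cat > h.py <<'E'
import numpy as np,cv2
from bench import *
def ray(cal,u,v):
    T=np.array(cal["world_from_camera"]);d=np.array([(u-cal["cx"])/cal["fx"],(v-cal["cy"])/cal["fy"],1.])
    return T[:3,3],T[:3,:3]@d
def onz(cal,u,v,z):
    o,d=ray(cal,u,v);return o+d*(z-o[2])/d[2]
def proj(cal,P):
    T=np.array(cal["world_from_camera"]);p=(np.atleast_2d(P)-T[:3,3])@T[:3,:3]
    return np.c_[cal["fx"]*p[:,0]/p[:,2]+cal["cx"],cal["fy"]*p[:,1]/p[:,2]+cal["cy"]]
E
python3 - <<'E'
import cv2
i=cv2.imread("pics/top0.png");cv2.imwrite("pics/top0c.png",cv2.resize(i[70:300,140:440],None,fx=2.6,fy=2.6,interpolation=cv2.INTER_CUBIC))
i=cv2.imread("pics/side0.png");cv2.imwrite("pics/side0c.png",cv2.resize(i[130:330,140:400],None,fx=3,fy=3,interpolation=cv2.INTER_CUBIC))
E
```

```text
(no output)
```

View pics/top0c.png

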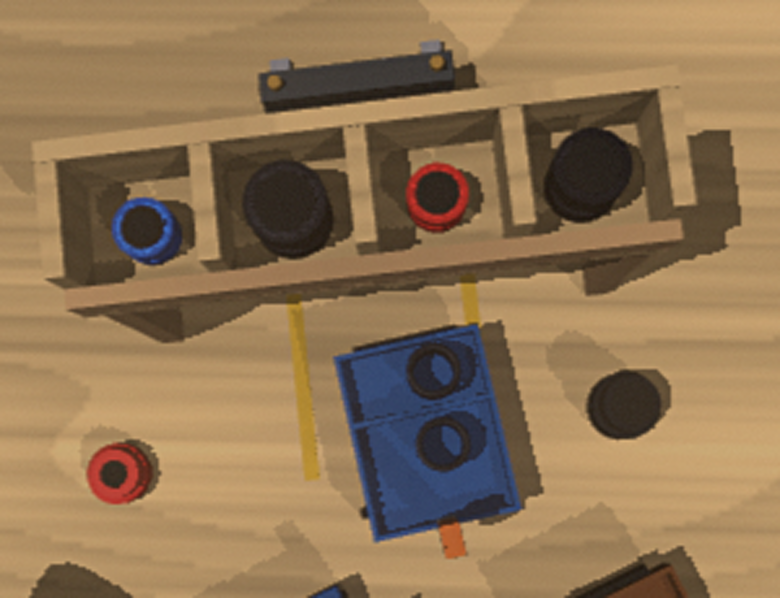

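View pics/side0c.png

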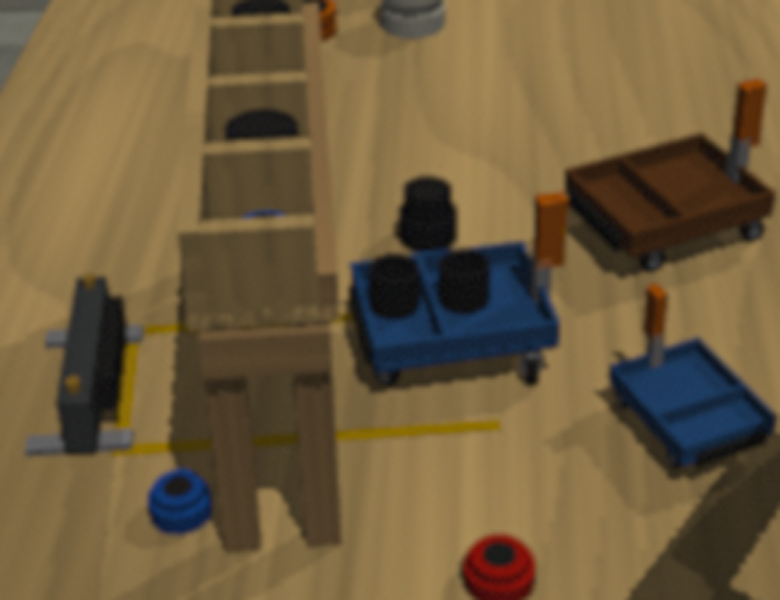

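```bash
python3 - <<'E'
from h import *
for n in("top","side"):
    c=get_calibration(n);i=cv2.imread(f"pics/{n}0.png");h=cv2.cvtColor(i,cv2.COLOR_BGR2HSV)
    m=cv2.inRange(h,(20,150,90),(32,255,255))
    nn,l,s,ce=cv2.connectedComponentsWithStats(m,connectivity=8)
    for k in range(1,nn):
        if s[k,4]<25: continue
        v,u=np.where(l==k)
        P=np.array([onz(c,a,b,0) for a,b in zip(u,v)])[:,:2]
        mu=P.mean(0);w,V=np.linalg.eigh(np.cov((P-mu).T));d=V[:,1]*np.sign(V[0,1]);t=(P-mu)@d
        print(n,"tape",s[k],mu.round(4),"ang",np.degrees(np.arctan2(d[1],d[0])).round(2),t.min().round(3),t.max().round(3),"w",(4*w[0]**.5).round(4), "end",(mu+d*t.min()).round(4),(mu+d*t.max()).round(4))
    for nm,lo,hi,z in(("blue",(105,120,40),(125,255,255),.055),("orange",(5,150,100),(16,255,255),.13)):
        m=cv2.inRange(h,lo,hi)
        nn,l,s,ce=cv2.connectedComponentsWithStats(m)
        for k in range(1,nn):
            if s[k,4]<40: continue
            co,_=cv2.findContours((l==k).astype(np.uint8),cv2.RETR_EXTERNAL,cv2.CHAIN_APPROX_NONE)
            r=cv2.boxPoints(cv2.minAreaRect(co[0]))
            print(n,nm,s[k],ce[k].round(1),r.round(1).tolist(),[onz(c,a,b,z)[:2].round(3).tolist() for a,b in r])
E
```

```text
top tape [317 178   8  17  87] [ 0.6384 -0.0254] ang 7.6 -0.018 0.017 w 0.0128 end [ 0.6207 -0.0277] [ 0.6551 -0.0231]
top tape [250 183  13  72 385] [0.5665 0.1068] ang 7.67 -0.073 0.075 w 0.0133 end [0.4942 0.097 ] [0.6413 0.1168]
top blue [183 146  24  23 191] [194.6 157.6] [[178.5, 157.5], [194.5, 141.5], [210.0, 157.0], [194.0, 173.0]] [[0.681, 0.259], [0.714, 0.228], [0.683, 0.196], [0.65, 0.226]]
top blue [ 270  195   70   79 2213] [303.2 238.5] [[268.6000061035156, 207.0], [322.79998779296875, 194.1999969482422], [339.5, 265.20001220703125], [285.29998779296875, 277.8999938964844]] [[0.586, 0.077], [0.613, -0.027], [0.478, -0.061], [0.451, 0.041]]
top blue [306 207   8  11  61] [309.3 211.8] [[303.5, 210.5], [308.0, 206.0], [315.0, 213.0], [310.5, 217.5]] [[0.581, 0.009], [0.59, 0.001], [0.577, -0.013], [0.568, -0.005]]
top blue [310 234   7  11  57] [313.1 238.9] [[310.0, 234.0], [316.0, 234.0], [316.0, 244.0], [310.0, 244.0]] [[0.536, -0.004], [0.536, -0.016], [0.517, -0.016], [0.517, -0.005]]
top blue [281 264  27  14  45] [291.3 272.6] [[277.8999938964844, 274.70001220703
[... 2604 characters left out ...]
ue [190 286  20  21 295] [199.7 297.2] [[186.39999389648438, 292.79998779296875], [204.39999389648438, 283.79998779296875], [212.8000030517578, 300.6000061035156], [194.8000030517578, 309.6000061035156]] [[0.727, 0.231], [0.696, 0.204], [0.672, 0.25], [0.702, 0.274]]
side orange [318 194  11   5  46] [323.  195.7] [[318.0, 194.0], [328.0, 194.0], [328.0, 198.0], [318.0, 198.0]] [[0.47, -0.013], [0.448, -0.013], [0.448, 0.003], [0.47, 0.004]]
side orange [294 308  25  15  51] [308.1 312.4] [[293.79998779296875, 317.0], [296.3999938964844, 305.0], [320.29998779296875, 310.20001220703125], [317.70001220703125, 322.20001220703125]] [[0.516, 0.358], [0.512, 0.331], [0.473, 0.341], [0.477, 0.368]]
```

```bash
cat >> h.py <<'E'
from scipy.spatial.transform import Rotation as R
LA=np.radians(7.6);LD=np.array([np.cos(LA),np.sin(LA)]);LN=np.array([-np.sin(LA),np.cos(LA)])
MARK=.697*LD-.039*LN
def tool_R(yaw,lean):
    f=np.array([np.cos(yaw),np.sin(yaw),0]);u=np.array([0,0,1.]);z=np.sin(lean)*f-np.cos(lean)*u;x=-np.cos(lean)*f-np.sin(lean)*u
    return np.c_[x,np.cross(z,x),z]
def cur():
    o=get_obs();q=o["eef_rot"];return np.array(o["eef_pos"]),R.from_quat([q[1],q[2],q[3],q[0]]).as_matrix(),o
def rel(p,Rt):
    P,C,o=cur();return (C.T@(np.asarray(p)-P)*1000).round(1).tolist(),R.from_matrix(C.T@Rt).as_rotvec().round(4).tolist()
def lane(p): d=np.asarray(p)[:2]-MARK;return (d@LD*1000).round(1),(d@LN*1000).round(1)
E
python3 - <<'E'
from h import *
import bench
print([x for x in dir(bench) if x[0]!='_'], getattr(bench,'tip_extent',None))
yaw=np.radians(14.2);Rt=tool_R(yaw,np.radians(40));g=np.array([.459,-.0105,.1])
p=g+.005*Rt[:,2]
print("mark",MARK,"grip lane",lane(g),"caddy",lane([.532,.0077]))
print("pre",p-.1*Rt[:,2],rel(p-.1*Rt[:,2]+[0,0,.03],Rt))
E
```

```text
['MotionError', 'camera', 'get_calibration', 'get_obs', 'hand_in', 'tip_extent'] 0.014
mark [0.69603523 0.0535253 ] grip lane (np.float64(-243.4), np.float64(-32.1)) caddy (np.float64(-168.7), np.float64(-23.7))
pre [ 0.39980099 -0.02547965  0.17277422] ([-374.6, -432.2, 7.3], [-0.2365, -0.6718, -0.6462])
```

Candidates for the caddy in the top picture are the large blue tray with two couplings (305,235), the small blue tray (255,322) and the brown tray (390,335). The description (not brown, the larger blue one, loaded) picks (305,235), whose grip is at (314,278). The close crop confirms it holds two black couplings, and its measured 139 x 107 mm matches. Both views put the mark at about (0.696, 0.054) with the lane at 7.6°. The caddy is 169 mm short of it, 24 mm to the right and turned 6.6°.

```bash
python3 -m jog '[[[-20,-20,-40],[0,0,0],1],[[-60,-65,-70],[0,-0.1,-0.1],1],[[-150,-170,-60],[-0.1,-0.3,-0.3],1],[[-200,-230,-50],[-0.15,-0.4,-0.4],1],[[-230,-265,-45],[-0.2,-0.5,-0.5],1],[[-260,-300,-40],[-0.237,-0.672,-0.646],1],[[-290,-335,-30],[-0.237,-0.672,-0.646],1],[[-315,-365,-20],[-0.237,-0.672,-0.646],1],[[-340,-395,-10],[-0.237,-0.672,-0.646],1],[[-375,-432,7],[-0.237,-0.672,-0.646],1],[[-375,-432,7],[-0.237,-0.672,-0.646],1],[[-375,-432,7],[-0.237,-0.672,-0.646],1],[[-375,-432,7],[-0.237,-0.672,-0.646],1],[[-375,-432,7],[-0.237,-0.672,-0.646],1],[[-375,-432,7],[-0.237,-0.672,-0.646],1],[[-375,-432,7],[-0.237,-0.672,-0.646],1],[[-375,-432,7],[-0.237,-0.672,-0.646],1],[[-375,-432,7],[-0.237,-0.672,-0.646],1]]'
python3 - <<'E'
from h import *
P,C,o=cur();print(P.round(4),C.round(3),o["q"].round(2))
for n in("wrist","top"):
    p,d=camera(n);cv2.imwrite(f"pics/{n}1.png",p[:,:,::-1])
E
```

```text
time_s: 1.65
eef_pos: [0.4056, -0.0029, 0.2027]
eef_rot: [0.338, -0.116, 0.933, 0.043]
wrist_force: [0.6, -0.0, -1.1]
opening: 1.002
[ 0.4056 -0.0029  0.2027] [[-0.745 -0.245  0.621]
 [-0.188  0.969  0.158]
 [-0.64   0.001 -0.768]] [-0.9  -0.89  2.54  0.67  1.25 -2.86]
```

View pics/wrist1.png

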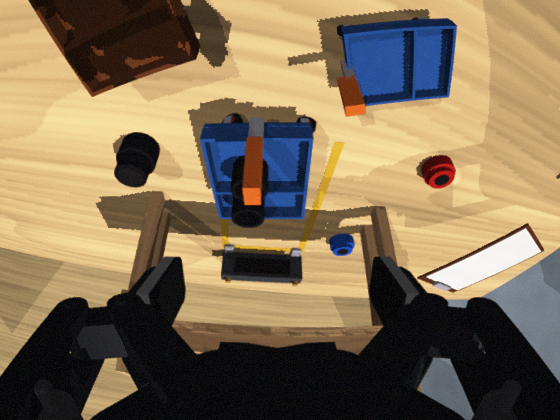

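```bash
python3 - <<'E'
from h import *
from scipy.optimize import least_squares
q0=np.array([0.938,0.1815,1.6075,0,1.354,-.206]);P,C,o=cur();q1=np.array(o["q"])
print(q1.round(4),P)
def Rz(a):return R.from_euler('z',a).as_matrix()
def Ry(a):return R.from_euler('y',a).as_matrix()
def fk(q,k):
    a,b,c,h,e=k;A=Rz(q[0])
    p=np.array([0,e,h])+Ry(q[1])@[0,0,a];B=Ry(q[1]+q[2]);p=p+B@[0,0,b];W=B@Rz(q[3])@Ry(q[4]);p=p+W@[0,0,c]
    return A@p,A@W@Rz(q[5])
r=least_squares(lambda k:np.r_[fk(q0,k)[0]-[.238,.523,.209],fk(q1,k)[0]-P],[.35,.35,.25,.3,.1])
print(r.x,r.fun)
print((fk(q1,r.x)[1].T@C).round(3))
E
```

```text
[-0.9186 -0.8932  2.5391  0.6623  1.2455 -2.8556] [ 0.4055002 -0.0105711  0.2028366]
[0.42624506 0.49823315 0.33949514 0.23560536 0.11771072] [-3.04984639e-05  5.08285347e-04 -1.50151426e-03 -6.20529593e-04
  2.76760756e-04  1.50151453e-03]
[[ 0. -1. -0.]
 [ 1.  0. -0.]
 [ 0. -0.  1.]]
```

```bash
cat >> h.py <<'E'
from scipy.optimize import least_squares
K=[0.4262,0.4982,0.3395,0.2356,0.1177]
LO=np.array([-2.99,-.89,.3,-1.14,0,-3.12]);HI=np.array([2.99,2.07,2.58,4.28,2.63,3.12])
def Rz(a):return R.from_euler('z',a).as_matrix()
def Ry(a):return R.from_euler('y',a).as_matrix()
def fk(q,k=K):
    a,b,c,h,e=k;A=Rz(q[0])
    p=np.array([0,e,h])+Ry(q[1])@[0,0,a];B=Ry(q[1]+q[2]);p=p+B@[0,0,b];W=B@Rz(q[3])@Ry(q[4]);p=p+W@[0,0,c]
    return A@p,A@W@Rz(q[5]+np.pi/2)
def ik(p,Rt,x0=None,n=12):
    best=None;rng=np.random.default_rng(0);out=[]
    def f(q):
        P,C=fk(q);return np.r_[(P-p)*5,R.from_matrix(C.T@Rt).as_rotvec()]
    for i in range(n):
        s=x0 if (x0 is not None and i==0) else LO+(HI-LO)*rng.random(6)
        r=least_squares(f,np.clip(s,LO+1e-3,HI-1e-3),bounds=(LO,HI))
        if r.cost<1e-7 and not any(np.abs(r.x-o).max()<.05 for o in out): out.append(r.x)
        if x0 is not None and out and i==0: break
    return out
E
python3 - <<'E'
from h import *
yaw=np.radians(14.2);g=np.array([.459,-.0105,.1])
for le in(25,30,35,40):
  for nm,gg,y in(("pre+.1",g+[0,0,.1],yaw),("grip",g,yaw),("end",np.r_[MARK-.075*LD,.1],LA)):
    Rt=tool_R(y,np.radians(le));print(le,nm,[s.round(2).tolist() for s in ik(gg+.005*Rt[:,2],Rt)])
E
```

```text
25 pre+.1 [[-0.51, -0.44, 2.25, 0.35, 1.03, -2.46]]
25 grip [[-0.51, -0.32, 2.39, 0.42, 0.79, -2.58]]
25 end [[-0.19, 0.1, 2.02, 0.23, 0.63, -2.06]]
30 pre+.1 [[-0.57, -0.51, 2.32, 0.45, 1.0, -2.57]]
30 grip [[-0.57, -0.38, 2.46, 0.55, 0.77, -2.74]]
30 end [[-0.21, 0.05, 2.09, 0.35, 0.52, -2.18]]
35 pre+.1 [[-0.64, -0.57, 2.39, 0.56, 0.99, -2.7]]
35 grip [[-0.64, -0.43, 2.53, 0.7, 0.77, -2.91]]
35 end [[-0.23, 0.02, 2.17, 0.52, 0.43, -2.36]]
40 pre+.1 [[-0.72, -0.64, 2.45, 0.68, 1.0, -2.82]]
40 grip []
40 end [[-0.25, -0.0, 2.24, 0.79, 0.35, -2.63]]
```

```bash
python3 - <<'E'
from h import *
yaw=np.radians(14.2);f=np.array([np.cos(yaw),np.sin(yaw),0])
for le in(36,38,40):
 for b,z in((0,.1),(.004,.1),(.004,.092),(.0,.092)):
  g=np.array([.459,-.0105,z])-b*f
  Rt=tool_R(yaw,np.radians(le));print(le,b,z,[s.round(3).tolist() for s in ik(g+.005*Rt[:,2],Rt)])
# grip 50 mm on, 12deg yaw
c=MARK-.119*LD-.015*LN
for le in (40,42):
  y=LA+np.radians(10);g=np.r_[c-.075*np.array([np.cos(y),np.sin(y)]),.1];Rt=tool_R(y,np.radians(le));print(le,[s.round(3).tolist() for s in ik(g,Rt)])
E
```

```text
36 0 0.1 [[-0.658, -0.443, 2.54, 0.729, 0.767, -2.944]]
36 0.004 0.1 [[-0.671, -0.457, 2.548, 0.727, 0.779, -2.95]]
36 0.004 0.092 [[-0.671, -0.44, 2.557, 0.745, 0.76, -2.975]]
36 0.0 0.092 [[-0.658, -0.426, 2.548, 0.748, 0.748, -2.969]]
38 0 0.1 [[-0.689, -0.461, 2.566, 0.789, 0.774, -3.015]]
38 0.004 0.1 [[-0.702, -0.476, 2.575, 0.786, 0.787, -3.02]]
38 0.004 0.092 []
38 0.0 0.092 [[-0.689, -0.443, 2.575, 0.809, 0.755, -3.042]]
40 0 0.1 []
40 0.004 0.1 []
40 0.004 0.092 []
40 0.0 0.092 []
40 [[-0.608, -0.3, 2.474, 0.895, 0.711, -3.111]]
42 [[-0.633, -0.309, 2.5, 0.963, 0.719, 3.093]]
```

```bash
python3 - <<'E'
from h import *
p,d=camera("side");cv2.imwrite("pics/side1.png",p[:,:,::-1])
cv2.imwrite("pics/side1c.png",cv2.resize(p[210:300,140:240,::-1],None,fx=6,fy=6,interpolation=cv2.INTER_CUBIC))
E
```

```text
(no output)
```

View pics/side1c.png

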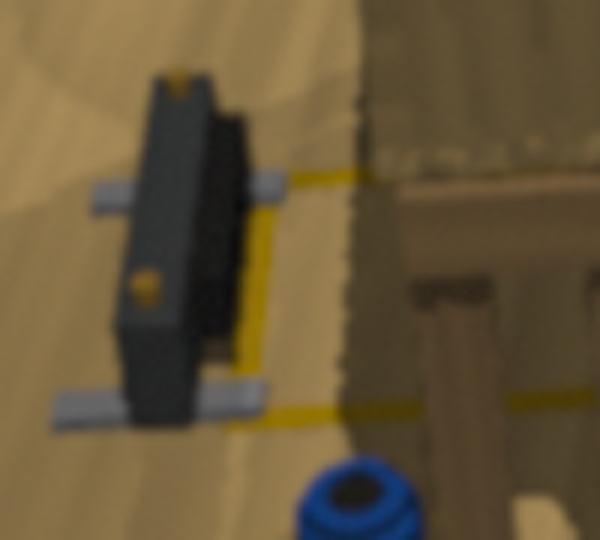

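```bash
python3 - <<'E'
from h import *
c=get_calibration("side")
for u,v,z in((243,117,.051),(233,358,.021),(262,250,0),(250,190,.021)):
    p=onz(c,140+u/6,210+v/6,z);print(u,v,z,lane(p))
# gripper-independent: predicted pad corner pixels for face at 67,75,83
for x in(67,75,83):
  for y,z in((-50,.051),(50,.051),(50,.021),(-50,.021)):
    P=np.r_[MARK+LD*x/1e3+LN*y/1e3,z];q=proj(c,P)[0];print(x,y,z,((q-[140,210])*6).round(0))
E
```

```text
243 117 0.051 (np.float64(80.4), np.float64(-41.5))
233 358 0.021 (np.float64(80.2), np.float64(62.4))
262 250 0 (np.float64(77.9), np.float64(-24.0))
250 190 0.021 (np.float64(80.8), np.float64(-34.9))
67 -50 0.051 [280. 102.]
67 50 0.051 [263. 269.]
67 50 0.021 [272. 333.]
67 -50 0.021 [289. 164.]
75 -50 0.051 [259. 103.]
75 50 0.051 [240. 270.]
75 50 0.021 [250. 334.]
75 -50 0.021 [268. 165.]
83 -50 0.051 [238. 104.]
83 50 0.051 [217. 272.]
83 50 0.021 [228. 336.]
83 -50 0.021 [247. 166.]
```

```bash
python3 - <<'E'
from h import *
yaw=np.radians(14.2);Rt=tool_R(yaw,np.radians(36));f=np.array([np.cos(yaw),np.sin(yaw),0])
g=np.array([.459,-.0105,.097])-.002*f
p=g+.005*Rt[:,2];print(cur()[0],p,rel(p+[0,0,.085],Rt))
E
```

```text
[ 0.40563901 -0.00701197  0.2027068 ] [ 0.45991024 -0.01026967  0.09295492] ([-24.2, -15.8, 52.3], [-0.0069, 0.0651, -0.0119])
```

```bash
python3 -m jog '[[[-12,-8,26],[0,0.03,0],1],[[-24,-16,52],[-0.007,0.065,-0.012],1],[[-24,-16,52],[-0.007,0.065,-0.012],1],[[-24,-16,52],[-0.007,0.065,-0.012],1],[[-24,-16,52],[-0.007,0.065,-0.012],1],[[-24,-16,52],[-0.007,0.065,-0.012],1]]'
python3 - <<'E'
from h import *
P,C,o=cur();print(P.round(4),o["q"].round(2),o["dq"].round(2))
T=get_calibration("wrist")
for n in("wrist","top"):
    p,d=camera(n);cv2.imwrite(f"pics/{n}2.png",p[:,:,::-1])
h=cv2.cvtColor(cv2.imread("pics/top2.png"),cv2.COLOR_BGR2HSV);
yaw=np.radians(14.2);Rt=tool_R(yaw,np.radians(36));f=np.array([np.cos(yaw),np.sin(yaw),0])
g=np.array([.459,-.0105,.097])-.002*f
print(rel(g+.005*Rt[:,2]+[0,0,.085],Rt),rel(g+.005*Rt[:,2],Rt))
E
```

```text
time_s: 2.3
eef_pos: [0.459, -0.0082, 0.1777]
eef_rot: [0.306, -0.119, 0.944, 0.039]
wrist_force: [0.1, 0.2, 0.1]
opening: 1.004
[ 0.459  -0.0082  0.1777] [-0.66 -0.52  2.41  0.62  0.94 -2.78] [-0.03 -0.03  0.    0.   -0.   -0.  ]
([-0.2, -0.9, 0.6], [0.0006, 0.0008, 0.0018]) ([49.8, -0.8, 69.3], [0.0006, 0.0008, 0.0018])
```

View pics/wrist2.png

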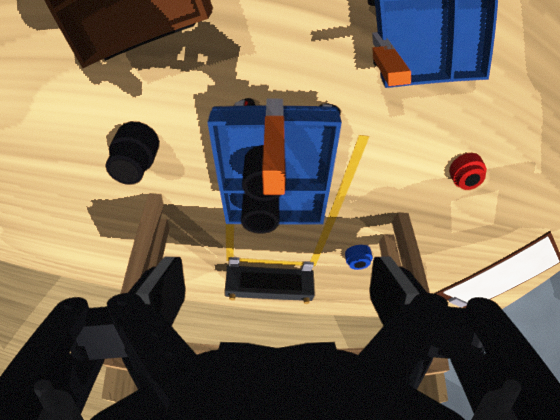

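View pics/top2.png

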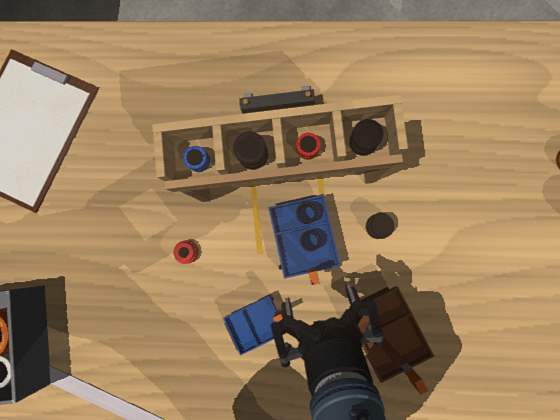

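```bash
python3 - <<'E'
from h import *
c=get_calibration("top");P,C,o=cur()
for z in(.014,0,-.013,-.054): print(z,proj(c,P+C[:,2]*z)[0].round(1),[proj(c,P+C[:,2]*z+C[:,1]*y)[0].round(1).tolist() for y in(.05,-.05)])
w=get_calibration("wrist")
def fish(P):
    T=np.array(w["world_from_camera"]);p=(P-T[:3,3])@T[:3,:3];th=np.arctan2(np.hypot(p[0],p[1]),p[2]);s=w["fx"]*th/np.hypot(p[0],p[1]);return np.round([w["cx"]+p[0]*s,w["cy"]+p[1]*s],1)
yaw=np.radians(14.2);f=np.array([np.cos(yaw),np.sin(yaw),0]);l=np.array([-f[1],f[0],0])
g=np.array([.459,-.0105,.1])
for dx in(-.011,.011): print("tab top",[fish(g+f*dx+l*s*.007+[0,0,.03]).tolist() for s in(-1,1)])
print("tab bottom rear",[fish(g-f*.011+l*s*.007-[0,0,.03]).tolist() for s in(-1,1)])
o=np.array([.532,.0077,.055]);print("rim",[fish(o+f*a+l*b).tolist() for a in(-.07,.07) for b in(-.055,.055)])
E
python3 -c "
import cv2;i=cv2.imread('pics/wrist2.png');cv2.imwrite('pics/wrist2c.png',cv2.resize(i[80:250,180:370],None,fx=4,fy=3.5,interpolation=cv2.INTER_CUBIC))"
```

```text
0.014 [312.8 274.2] [[282.6, 281.0], [343.0, 267.3]]
0 [314.2 279.8] [[283.5, 286.8], [345.0, 272.8]]
-0.013 [315.5 285.2] [[284.2, 292.3], [347.0, 278.1]]
-0.054 [320.2 303.6] [[286.9, 311.1], [353.5, 296.1]]
tab top [[264.6, 168.2], [287.7, 168.3]]
tab top [[265.5, 192.4], [286.8, 192.4]]
tab bottom rear [[266.9, 112.6], [285.8, 112.6]]
rim [[208.9, 119.9], [343.3, 120.0], [227.5, 222.1], [324.7, 222.3]]
```

View pics/wrist2c.png

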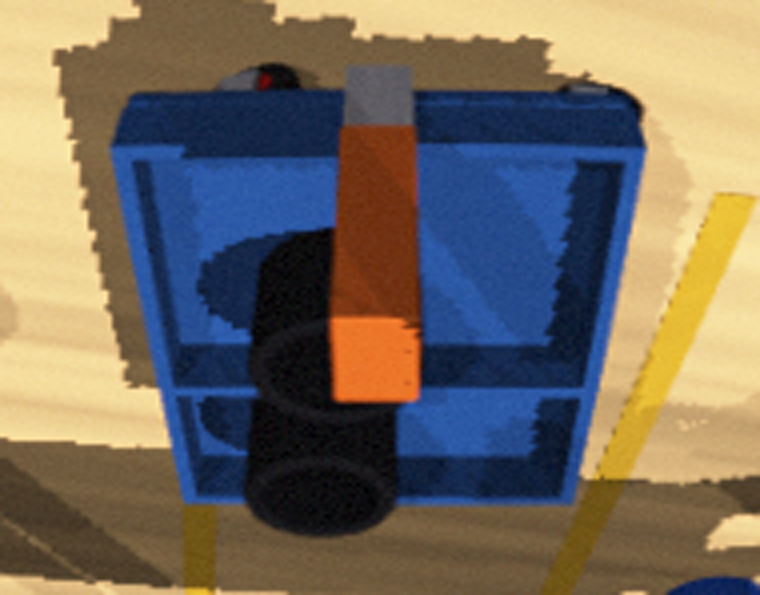

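```bash
python3 -m jog '[[[12,-1,18],[0,0,0],1],[[24,-2,35],[0,0,0.002],1],[[34,-2,49],[0,0,0.002],1],[[41,-2,59],[0,0,0.002],1],[[46,-2,66],[0,0,0.002],1],[[49,-2,70],[0,0,0.002],1],[[49,-2,70],[0,0,0.002],1],[[49,-2,70],[0,0,0.002],1]]'
python3 - <<'E'
from h import *
P,C,o=cur();print(P.round(4),o["q"].round(2),o["wrist_force"].round(2))
w=get_calibration("wrist")
p,d=camera("wrist");cv2.imwrite("pics/wrist3.png",p[:,:,::-1])
E
```

```text
time_s: 3.07
eef_pos: [0.4614, -0.0113, 0.0935]
eef_rot: [0.307, -0.117, 0.944, 0.038]
wrist_force: [0.3, -0.5, 0.5]
opening: 1.003
[ 0.4614 -0.0113  0.0935] [-0.67 -0.29  2.47  0.8   0.71 -3.04] [ 0.34 -0.54  0.48]
```

View pics/wrist3.png

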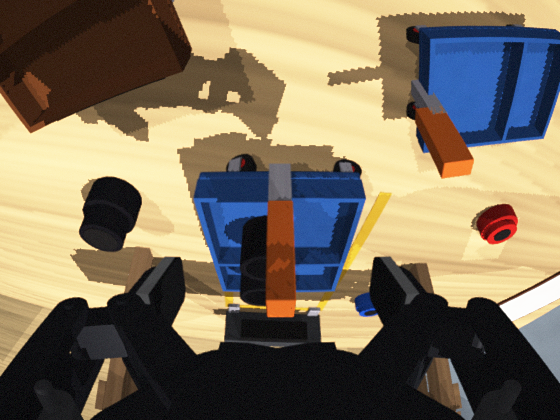

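```bash
python3 -m jog '[[[0,0,0],[0,0,0],0.6],[[0,0,0],[0,0,0],0.35],[[0,0,0],[0,0,0],0.25],[[0,0,0],[0,0,0],0.15],[[0,0,0],[0,0,0],0.05],[[0,0,0],[0,0,0],0],[[0,0,0],[0,0,0],0],[[0,0,0],[0,0,0],0],[[0,0,0],[0,0,0],0],[[0,0,0],[0,0,0],0]]'
python3 - <<'E'
from h import *
P,C,o=cur();print(P.round(4),C.round(3),o["q"].round(3),o["wrist_force"].round(2),o["torque"].round(2))
print(fk(o["q"]))
for n in("wrist","side"):
    p,d=camera(n);cv2.imwrite(f"pics/{n}4.png",p[:,:,::-1])
E
```

```text
time_s: 3.95
eef_pos: [0.4618, -0.0116, 0.094]
eef_rot: [0.308, -0.118, 0.943, 0.038]
wrist_force: [-0.5, 0.0, 2.5]
opening: 0.134
[ 0.4618 -0.0116  0.094 ] [[-0.783 -0.245  0.572]
 [-0.198  0.969  0.144]
 [-0.59  -0.001 -0.808]] [-0.667 -0.289  2.47   0.798  0.71  -3.04 ] [-0.46  0.05  2.49] [0.09 0.13 0.04]
(array([ 0.49221448, -0.0358502 ,  0.08438567]), array([[-7.82925517e-01, -2.45146911e-01,  5.71778477e-01],
       [-1.98414577e-01,  9.69485670e-01,  1.43976356e-01],
       [-5.89626399e-01, -7.26422047e-04, -8.07675790e-01]]))
```

View pics/wrist4.png

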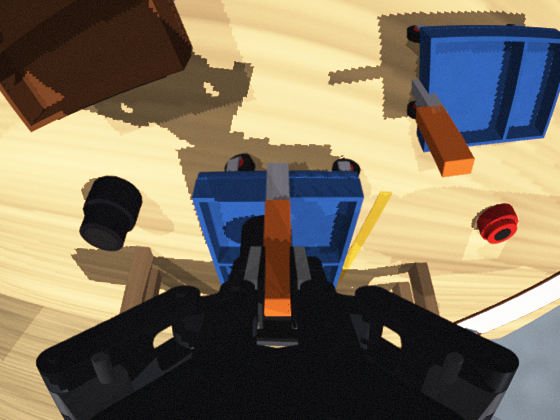

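View pics/side4.png

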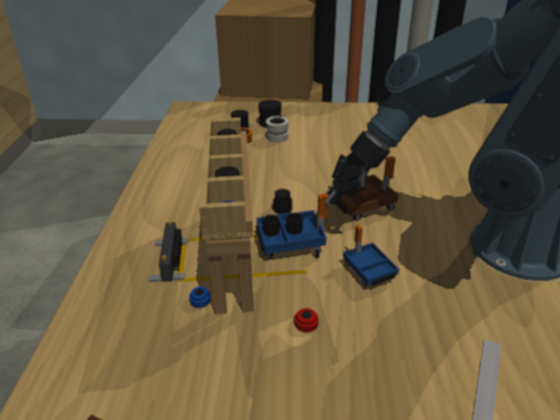

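```bash
python3 - <<'E'
from h import *
i=cv2.imread("pics/side4.png");cv2.imwrite("pics/side4c.png",cv2.resize(i[140:270,240:400],None,fx=5,fy=4.6,interpolation=cv2.INTER_CUBIC))
c=get_calibration("side");P,C,o=cur();q=proj(c,[P,P-C[:,2]*.005,P+C[:,2]*.014]);print(q,(q-[240,140])*[5,4.6])
E
```

```text
[[321.14608753 207.65612534]
 [322.46675736 206.02576209]
 [317.46953931 212.19481393]] [[405.73043764 311.21817655]
 [412.33378678 303.71850562]
 [387.34769656 332.09614408]]
```

View pics/side4c.png

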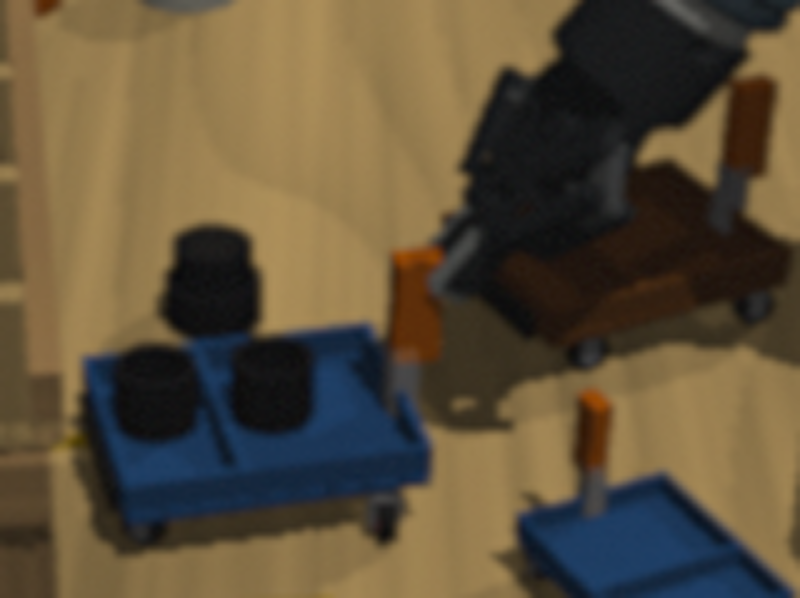

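```bash
cat >> h.py <<'E'
def fish(w,P):
    T=np.array(w["world_from_camera"]);p=(np.asarray(P)-T[:3,3])@T[:3,:3];th=np.arctan2(np.hypot(p[0],p[1]),p[2]);s=w["fx"]*th/np.hypot(p[0],p[1]);return np.round([w["cx"]+p[0]*s,w["cy"]+p[1]*s],1)
E
python3 - <<'E'
from h import *
P,C,o=cur();w=get_calibration("wrist")
for z in(.014,0,-.005,-.03): print(z,fish(w,P+C[:,2]*z),fish(w,P+C[:,2]*z+C[:,0]*.011),fish(w,P+C[:,2]*z-C[:,0]*.011))
p,d=camera("top");cv2.imwrite("pics/top4c.png",cv2.resize(p[170:370,210:410,::-1],None,fx=3,fy=3,interpolation=cv2.INTER_CUBIC))
i=cv2.imread("pics/wrist4.png");cv2.imwrite("pics/wrist4c.png",cv2.resize(i[150:360,180:380],None,fx=3.5,fy=2.8,interpolation=cv2.INTER_CUBIC))
E
```

```text
0.014 [277.6 237.4] [277.6 219.3] [277.6 254.9]
0 [277.6 246.3] [277.6 227. ] [277.6 264.8]
-0.005 [277.6 249.8] [277.7 230. ] [277.6 268.7]
-0.03 [277.8 270.6] [277.8 248.3] [277.7 291.6]
```

View pics/top4c.png

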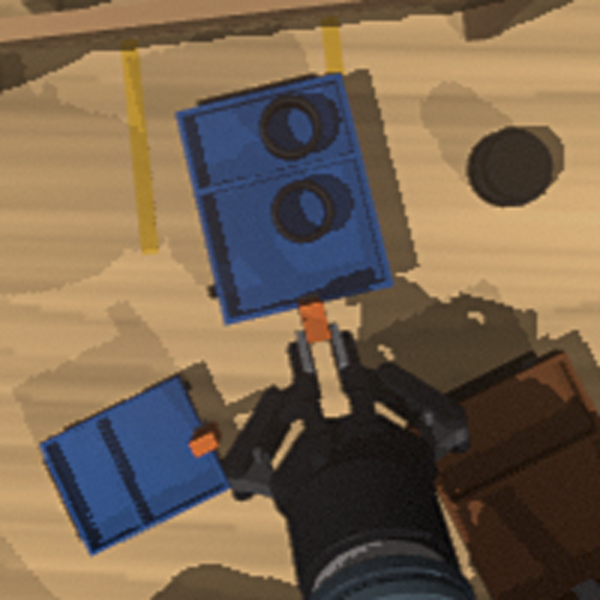

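View pics/wrist4c.png

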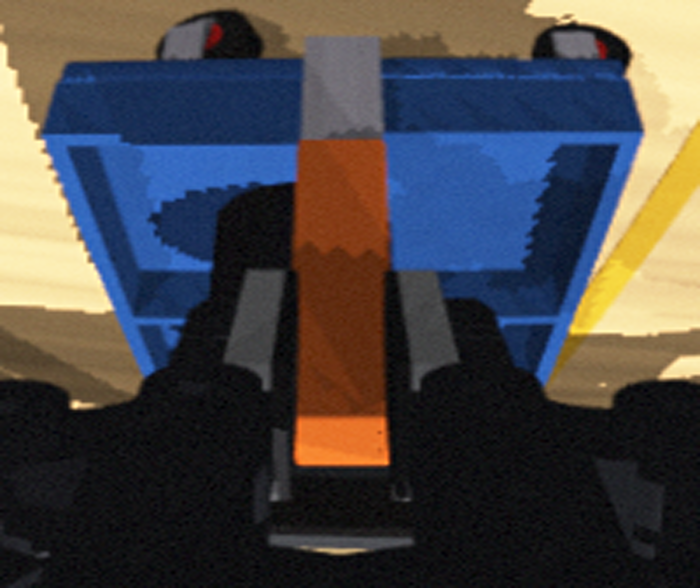

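```bash
python3 - <<'E'
from h import *
P,C,o=cur();print(P,o["opening"])
for n,pts in(("top",[(299,340),(343,335),(335,322),(340,340),(292,350),(349,350),(315,320)]),("side",[(455,260),(445,275),(470,290),(415,260)])):
    c=get_calibration(n);p,d=camera(n)
    print(n,"tcp px",proj(c,P))
    for u,v in pts:
        x,y=(210+u/3,170+v/3) if n=="top" else (240+u/5,140+v/4.6)
        z=d[int(round(y)),int(round(x))];o_,dd=ray(c,x,y);W=o_+dd*z
        print(n,(round(x,1),round(y,1)),p[int(round(y)),int(round(x))],W.round(4),"tool mm",((W-P)@C*1000).round(1))
E
```

```text
[ 0.46179299 -0.01159362  0.09394674] 0.12939412108944595
top tcp px [[313.79910664 274.58286495]]
top (309.7, 283.3) [90 90 89] [ 0.449  -0.0037  0.1271] tool mm [-11.1  10.8 -33. ]
top (324.3, 281.7) [39 35 34] [ 0.4525 -0.0287  0.1272] tool mm [ -9.  -14.3 -34.6]
top (321.7, 277.3) [182 149 104] [ 0.4505 -0.0308  0.0005] tool mm [ 67.7 -15.8  66.3]
top (323.3, 283.3) [93 90 88] [ 0.4503 -0.0266  0.1347] tool mm [-12.1 -11.7 -41.6]
top (307.3, 286.7) [33 27 24] [4.435e-01 2.000e-04 1.306e-01] tool mm [ -9.7  15.9 -38.3]
top (326.3, 286.7) [32 26 22] [ 0.4451 -0.0316  0.1371] tool mm [ -8.5 -15.3 -47.3]
top (315.0, 276.7) [167  88  45] [0.5092 0.0126 0.8087] tool mm [-463.3   11.3 -546.8]
side tcp px [[321.15168097 207.65090659]]
side (331.0, 196.5) [59 60 59] [ 0.4414 -0.0043  0.1293] tool mm [ -6.3  12.  -39.1]
side (329.0, 199.8) [54 56 54] [ 0.4455 -0.0035  0.1211] tool mm [ -4.9  11.9 -30. ]
side (334.0, 203.0) [25 24 22] [0.4345 0.0028 0.1168] tool mm [  5.   20.7 -32. ]
side (323.0, 196.5) [101  50  10] [ 0.4592 -0.0025  0.1301] tool mm [-21.1   9.4 -29.4]
```

```bash
python3 - <<'E'
from h import *
P,C,o=cur();w=get_calibration("wrist");p,d=camera("wrist")
T=np.array(w["world_from_camera"]);print("cam in tool",((T[:3,3]-P)@C).round(4), (C.T@T[:3,:3]).round(3))
def un(u,v,z):
    a=np.array([u-w["cx"],v-w["cy"]]);r=np.hypot(*a);th=r/w["fx"];k=np.tan(th)/r
    return T[:3,3]+T[:3,:3]@(np.array([a[0]*k,a[1]*k,1])*z)
for u,v in((250,250),(248,265),(304,250),(306,265),(240,290),(277,220),(278,250),(278,280),(278,307),(278,345),(130,330),(210,160),(350,160),(100,200)):
    W=un(u,v,d[v,u]);print((u,v),p[v,u],d[v,u].round(3),W.round(4),"tool",((W-P)@C*1000).round(1))
E
```

```text
cam in tool [ 0.0649 -0.0004 -0.1634] [[ 0.    -0.965 -0.261]
 [ 1.     0.     0.   ]
 [-0.    -0.261  0.965]]
(250, 250) [66 66 66] 0.144 [ 0.4406 -0.0297  0.1117] tool [  9.7 -12.4 -29.1]
(248, 265) [73 73 73] 0.128 [ 0.4311 -0.0316  0.1247] tool [  9.8 -11.9 -45.2]
(304, 250) [73 73 74] 0.144 [ 0.4349 -0.0063  0.1115] tool [  9.6  11.7 -28.8]
(306, 265) [67 66 69] 0.0 [ 0.3177 -0.0483  0.1876] tool [  64.9   -0.4 -163.4]
(240, 290) [11 10  9] 0.108 [ 0.4193 -0.0357  0.1414] tool [ 10.  -13.  -66.1]
(277, 220) [133  59  20] 0.171 [ 0.4506 -0.0148  0.0849] tool [14.7 -0.3  0.5]
(278, 250) [99 46 19] 0.16 [ 0.4507 -0.0142  0.1032] tool [  3.7   0.2 -14.2]
(278, 280) [103  46  19] 0.149 [ 0.4503 -0.0143  0.12  ] tool [ -5.9   0.1 -28. ]
(278, 307) [233 118  41] 0.149 [ 0.4584 -0.0123  0.1303] tool [-18.7   0.1 -31.5]
(278, 345) [90 87 85] 0.48 [0.8096 0.0776 0.0533] tool [-266.1    1.3  244.5]
(130, 330) [17 18 18] 0.082 [ 0.4105 -0.068   0.1633] tool [ 10.4 -42.2 -93.5]
(210, 160) [144 118  81] 0.251 [ 4.968e-01 -5.760e-02  4.000e-04] tool [ 36.9 -53.2  88.9]
(350, 160) [41 35 27] 0.248 [0.4677 0.0483 0.0026] tool [37.3 56.7 85.7]
(100, 200) [29 26 32] 0.244 [ 0.5337 -0.1462  0.029 ] tool [   8.6 -148.1   74.2]
```

The top and side depth and the wrist picture all agree. The fingertips end about 28 mm behind the reported TCP, not 14 mm ahead of it, so the pads only clip the tab's rear corner. I'll open and go deeper in small steps while watching the force.

```bash
python3 -m jog '[[[0,0,0],[0,0,0],0.4],[[0,0,0],[0,0,0],0.6],[[0,0,0],[0,0,0],0.7],[[0,0,0],[0,0,0],0.7],[[0,0,5],[0,0,0],0.7],[[0,0,10],[0,0,0],0.7],[[0,0,15],[0,0,0],0.7],[[0,0,20],[0,0,0],0.7],[[0,0,20],[0,0,0],0.7],[[0,0,20],[0,0,0],0.7]]'
python3 - <<'E'
from h import *
P,C,o=cur();print(P.round(4),o["q"].round(3),o["wrist_force"].round(2),o["opening"])
p,d=camera("top");cv2.imwrite("pics/top5c.png",cv2.resize(p[170:370,210:410,::-1],None,fx=3,fy=3,interpolation=cv2.INTER_CUBIC))
p,d=camera("side");cv2.imwrite("pics/side5c.png",cv2.resize(p[140:270,240:400,::-1],None,fx=5,fy=4.6,interpolation=cv2.INTER_CUBIC))
E
```

```text
time_s: 5.08
eef_pos: [0.4729, -0.0082, 0.0771]
eef_rot: [0.307, -0.118, 0.944, 0.039]
wrist_force: [-0.2, -0.3, 0.2]
opening: 0.7
[ 0.4729 -0.0082  0.0771] [-0.63  -0.196  2.451  0.861  0.64  -3.094] [-0.23 -0.27  0.2 ] 0.6999724928244374
```

View pics/side5c.png

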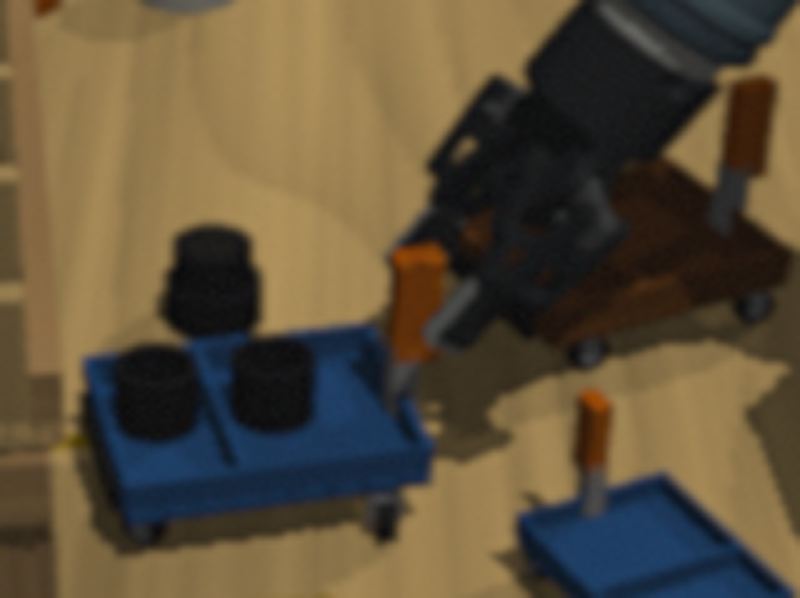

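View pics/top5c.png

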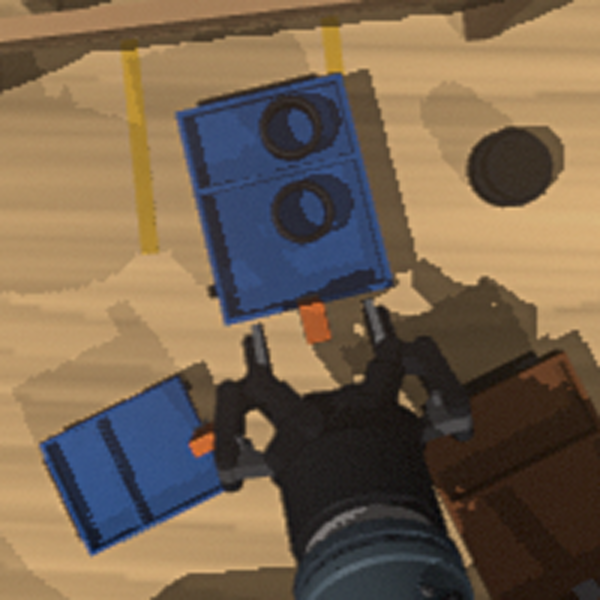

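```bash
python3 - <<'E'
from h import *
P,C,o=cur()
D=[([0.938,.182,1.608,0,1.354,-.206],[.238,.523,.209]),([-0.66,-0.52,2.41,0.62,0.94,-2.78],[.459,-.0082,.1777]),([-0.667,-0.289,2.47,0.798,0.71,-3.04],[.4618,-.0116,.094]),(o["q"],P)]
for m in("5","7"):
    def ff(q,k):
        a,b,c,h,e=k[:5];s=k[5] if len(k)>5 else 0;l=k[6] if len(k)>6 else 0;A=Rz(q[0]);B=Ry(q[1]+q[2])
        p=np.array([s,e,h])+Ry(q[1])@[0,0,a]+B@[l,0,b];W=B@Rz(q[3])@Ry(q[4]);return A@(p+W@[0,0,c])
    k0=[.43,.45,.25,.3,.1]+([0,0] if m=="7" else [])
    r=least_squares(lambda k:np.concatenate([ff(q,k)-p for q,p in D]),k0);print(m,r.x.round(4),(r.fun*1000).round(1))
E
```

```text
5 [0.445  0.484  0.3134 0.1962 0.1264] [-13.3  -3.    6.2 -15.4  10.   -0.8   7.7 -11.1  -1.7  13.3 -14.   -3.6]
7 [ 0.4326  0.518   0.3397  0.3251  0.1172 -0.001   0.0908] [ 0.1 -0.2  0.6  1.   1.3 -0.8  0.1 -1.1  0.2 -0.9 -0.2  0. ]
```

```bash
python3 - <<'E'
s=open('h.py').read()
s=s.replace("K=[0.4262,0.4982,0.3395,0.2356,0.1177]","K=[0.4326,0.518,0.3397,0.3251,0.1172,-.001,.0908]\nG=.047")
s=s.replace("    a,b,c,h,e=k;A=Rz(q[0])\n    p=np.array([0,e,h])+Ry(q[1])@[0,0,a];B=Ry(q[1]+q[2]);p=p+B@[0,0,b];W=","    a,b,c,h,e,s0,l=k;A=Rz(q[0])\n    p=np.array([s0,e,h])+Ry(q[1])@[0,0,a];B=Ry(q[1]+q[2]);p=p+B@[l,0,b];W=")
open('h.py','w').write(s)
E
python3 - <<'E'
from h import *
yaw=np.radians(14.2);g=np.array([.460,-.0115,.098])
for le in(30,33,36,40):
  for nm,gg,y in(("grip",g,yaw),("mid",np.r_[MARK-.119*LD-.015*LN-.075*np.array([np.cos(LA+.07),np.sin(LA+.07)]),.1],LA+.07),("end",np.r_[MARK-.075*LD,.1],LA)):
    Rt=tool_R(y,np.radians(le));print(le,nm,[s.round(2).tolist() for s in ik(gg+G*Rt[:,2],Rt)])
E
```

```text
30 grip [[-0.52, -0.08, 2.36, 0.68, 0.58, -2.87]]
30 mid [[-0.39, 0.02, 2.25, 0.62, 0.5, -2.65]]
30 end [[-0.2, 0.26, 1.97, 0.39, 0.44, -2.22]]
33 grip [[-0.55, -0.09, 2.39, 0.81, 0.57, -3.01]]
33 mid [[-0.41, 0.01, 2.29, 0.76, 0.47, -2.8]]
33 end [[-0.21, 0.25, 2.01, 0.51, 0.38, -2.34]]
36 grip []
36 mid [[-0.43, 0.01, 2.32, 0.92, 0.45, -2.98]]
36 end [[-0.22, 0.25, 2.04, 0.68, 0.33, -2.51]]
40 grip [[-0.63, -0.09, 2.46, 1.12, 0.58, 2.93]]
40 mid [[-0.46, 0.01, 2.35, 1.15, 0.45, 3.06]]
40 end [[-0.23, 0.24, 2.08, 1.0, 0.27, -2.83]]
```

```bash
python3 - <<'E'
from h import *
yaw=np.radians(14.2);g=np.array([.460,-.0112,.099]);Rt=tool_R(yaw,np.radians(31));p=g+G*Rt[:,2]
print(p,rel(p,Rt),[s.round(2).tolist() for s in ik(p,Rt)])
E
```

```text
[ 0.48346716 -0.0052619   0.05871314] ([2.4, 0.6, 21.6], [-0.0002, 0.0891, 0.0002]) [[-0.53, -0.09, 2.37, 0.72, 0.58, -2.91]]
```

```bash
python3 -m jog '[[[0.5,0,4],[0,0.02,0],0.7],[[1,0,8],[0,0.04,0],0.7],[[1.5,0,12],[0,0.06,0],0.7],[[2,0.5,16],[0,0.089,0],0.7],[[2.4,0.6,19],[0,0.089,0],0.7],[[2.4,0.6,21.6],[0,0.089,0],0.7],[[2.4,0.6,21.6],[0,0.089,0],0.7],[[2.4,0.6,21.6],[0,0.089,0],0.7]]'
python3 - <<'E'
from h import *
P,C,o=cur();print(P.round(4),o["q"].round(3),o["wrist_force"].round(2),o["opening"])
p,d=camera("side");cv2.imwrite("pics/side6c.png",cv2.resize(p[140:270,240:400,::-1],None,fx=5,fy=4.6,interpolation=cv2.INTER_CUBIC))
p,d=camera("wrist");cv2.imwrite("pics/wrist6.png",p[:,:,::-1])
E
```

```text
time_s: 5.85
eef_pos: [0.483, -0.0051, 0.0584]
eef_rot: [0.265, -0.119, 0.956, 0.033]
wrist_force: [-0.4, 0.9, -0.1]
opening: 0.697
[ 0.483  -0.0051  0.0584] [-0.533 -0.092  2.373  0.722  0.581 -2.909] [-0.39  0.9  -0.14] 0.6974593070857384
```

View pics/side6c.png

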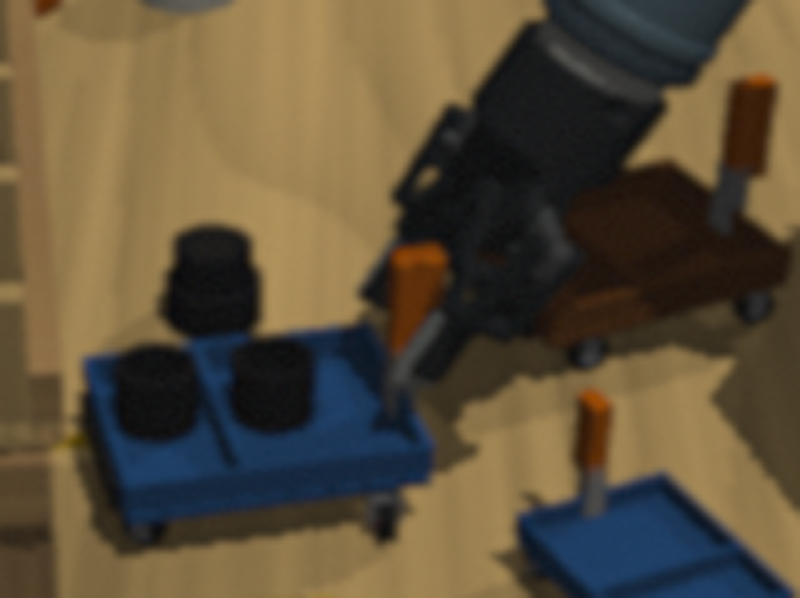

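View pics/wrist6.png

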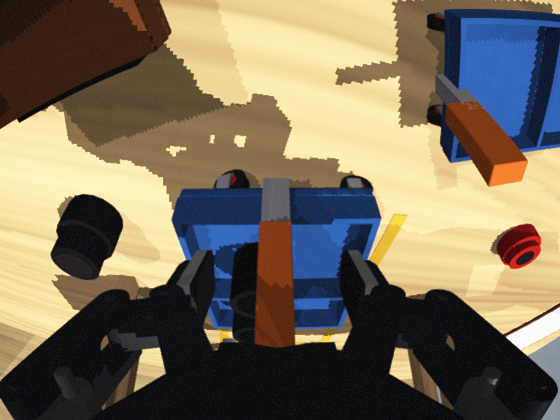

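```bash
python3 -m jog '[[[0,0,0],[0,0,0],0.5],[[0,0,0],[0,0,0],0.3],[[0,0,0],[0,0,0],0.2],[[0,0,0],[0,0,0],0.15],[[0,0,0],[0,0,0],0.1],[[0,0,0],[0,0,0],0],[[0,0,0],[0,0,0],0],[[0,0,0],[0,0,0],0]]'
python3 - <<'E'
from h import *
P,C,o=cur();print(P.round(4),o["q"].round(3),o["wrist_force"].round(2),o["torque"].round(2),o["opening"])
p,d=camera("side");cv2.imwrite("pics/side7c.png",cv2.resize(p[140:270,240:400,::-1],None,fx=5,fy=4.6,interpolation=cv2.INTER_CUBIC))
p,d=camera("top");cv2.imwrite("pics/top7.png",p[:,:,::-1]);cv2.imwrite("pics/top7c.png",cv2.resize(p[130:330,210:410,::-1],None,fx=3,fy=3,interpolation=cv2.INTER_CUBIC))
E
```

```text
time_s: 6.62
eef_pos: [0.4833, -0.0053, 0.0588]
eef_rot: [0.265, -0.119, 0.956, 0.033]
wrist_force: [-0.6, -0.1, 2.3]
opening: 0.154
[ 0.4833 -0.0053  0.0588] [-0.533 -0.093  2.372  0.721  0.582 -2.909] [-0.57 -0.11  2.34] [0.03 0.12 0.  ] 0.1535493743604714
```

View pics/side7c.png

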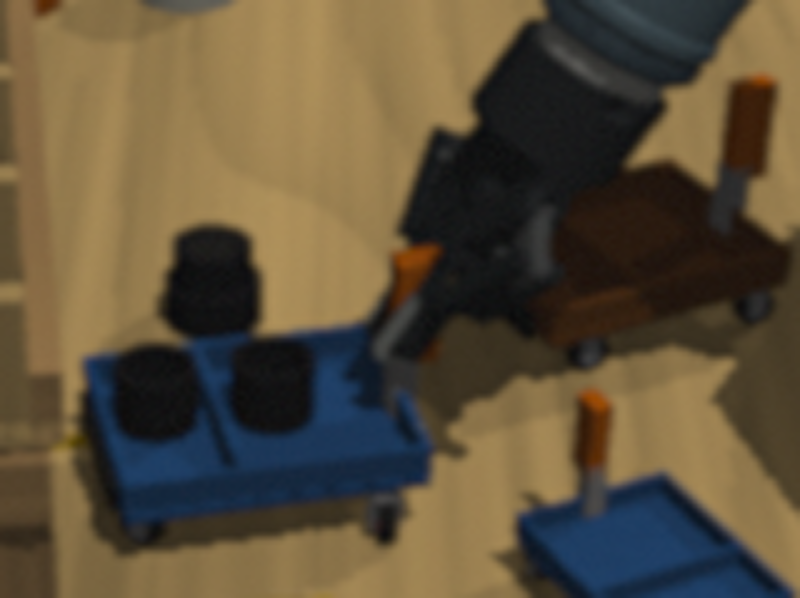

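View pics/top7c.png

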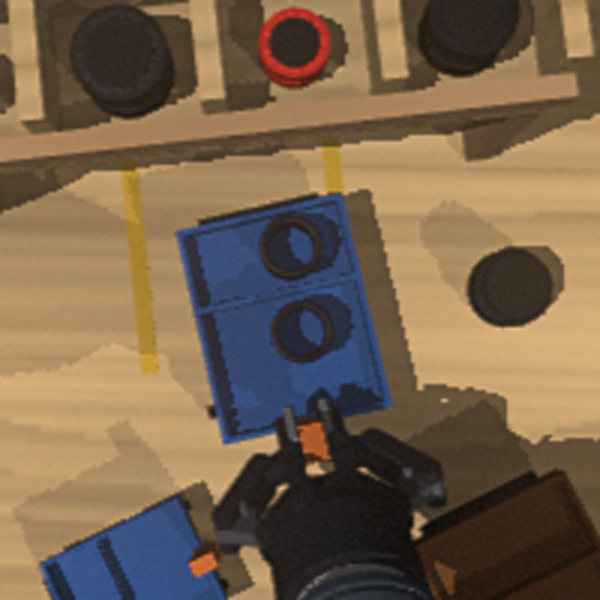

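```bash
cat >> h.py <<'E'
def caddy_top(name="top"):
    c=get_calibration(name);p,d=camera(name);h=cv2.cvtColor(p,cv2.COLOR_RGB2HSV);m=cv2.inRange(h,(100,110,35),(128,255,255))
    m=cv2.morphologyEx(m,cv2.MORPH_CLOSE,np.ones((7,7),np.uint8))
    nn,l,s,ce=cv2.connectedComponentsWithStats(m);k=[k for k in range(1,nn) if s[k,4]>1500 and ce[k][1]<290]
    for k in k:
        co,_=cv2.findContours((l==k).astype(np.uint8),cv2.RETR_EXTERNAL,cv2.CHAIN_APPROX_NONE)
        W=np.array([onz(c,a,b,.055)[:2] for a,b in co[0][:,0,:]])*1000
        r=cv2.minAreaRect(W.astype(np.float32));print("rect",np.round(r[0],1),np.round(r[1],1),round(r[2],2),"lane",lane(np.array(r[0])/1000))
    return p
E
python3 - <<'E'
from h import *
caddy_top();P,C,o=cur();g=P-G*C[:,2];f=np.array([np.cos(np.radians(14.2)),np.sin(np.radians(14.2)),0]);print(g,(g+.075*f)[:2],lane(g+.075*f))
E
```

```text
rect [532.9   7.3] [139.1 109. ] 14.04 lane (np.float64(-167.8), np.float64(-24.2))
[ 0.45981808 -0.01130102  0.09906693] [0.53252648 0.00709704] (np.float64(-168.2), np.float64(-24.4))
```

```bash
python3 - <<'E'
from h import *
P,C,o=cur();a=np.radians(19.5);d=np.array([np.cos(a),np.sin(a),0]);print("per 10mm",(C.T@d*10).round(3),"total54",(C.T@d*54).round(2), "up", (C.T@[0,0,1]).round(3))
E
```

```text
per 10mm [-8.532  0.927  5.133] total54 [-46.07   5.01  27.72] up [-0.516 -0.    -0.857]
```

```bash
python3 -m jog '[[[-0.85,0.09,0.51],[0,0,0],0],[[-2.56,0.28,1.54],[0,0,0],0],[[-5.12,0.56,3.08],[0,0,0],0],[[-7.68,0.83,4.62],[0,0,0],0],[[-10.24,1.11,6.16],[0,0,0],0],[[-12.8,1.39,7.7],[0,0,0],0],[[-15.36,1.67,9.24],[0,0,0],0],[[-17.92,1.95,10.78],[0,0,0],0],[[-20.48,2.22,12.32],[0,0,0],0],[[-23.04,2.5,13.86],[0,0,0],0],[[-25.6,2.78,15.4],[0,0,0],0],[[-28.16,3.06,16.94],[0,0,0],0],[[-30.72,3.34,18.48],[0,0,0],0],[[-33.27,3.62,20.02],[0,0,0],0],[[-35.83,3.89,21.56],[0,0,0],0],[[-38.39,4.17,23.1],[0,0,0],0],[[-40.95,4.45,24.64],[0,0,0],0],[[-43.51,4.73,26.18],[0,0,0],0],[[-45.22,4.91,27.2],[0,0,0],0],[[-46.07,5.01,27.72],[0,0,0],0]]'
python3 - <<'E'
from h import *
P,C,o=cur();print(P.round(4),o["q"].round(3),o["wrist_force"].round(2),o["torque"].round(2),o["opening"])
g=P-G*C[:,2];y=np.arctan2(C[1,2],C[0,2]);print(np.degrees(y-LA),lane(g+.075*np.array([np.cos(y),np.sin(y),0])))
p=caddy_top();cv2.imwrite("pics/top8c.png",cv2.resize(p[130:330,210:410,::-1],None,fx=3,fy=3,interpolation=cv2.INTER_CUBIC))
p,d=camera("wrist");cv2.imwrite("pics/wrist8.png",p[:,:,::-1])
p,d=camera("side");cv2.imwrite("pics/side8c.png",cv2.resize(p[140:290,200:360,::-1],None,fx=5,fy=4,interpolation=cv2.INTER_CUBIC))
E
```

```text
time_s: 8.43
eef_pos: [0.5345, 0.0128, 0.0588]
eef_rot: [0.265, -0.119, 0.956, 0.033]
wrist_force: [-0.2, -0.7, 2.6]
opening: 0.153
[0.5345 0.0128 0.0588] [-0.41   0.03   2.254  0.691  0.517 -2.779] [-0.25 -0.66  2.62] [-0.17  0.06 -0.07] 0.1531139406256322
6.581513019168334 (np.float64(-115.1), np.float64(-13.2))
rect [579.3  23.6] [129.5 107.5] 14.19 lane (np.float64(-119.7), np.float64(-14.2))
```

View pics/wrist8.png

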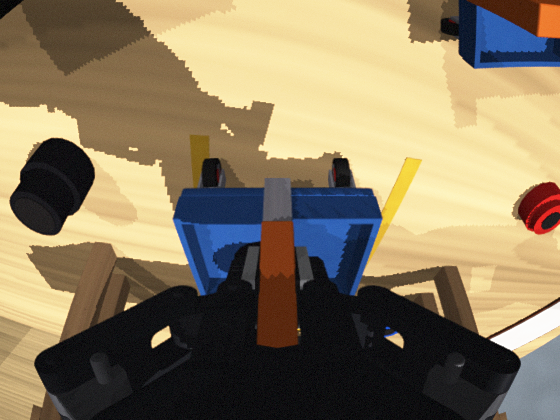

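View pics/side8c.png

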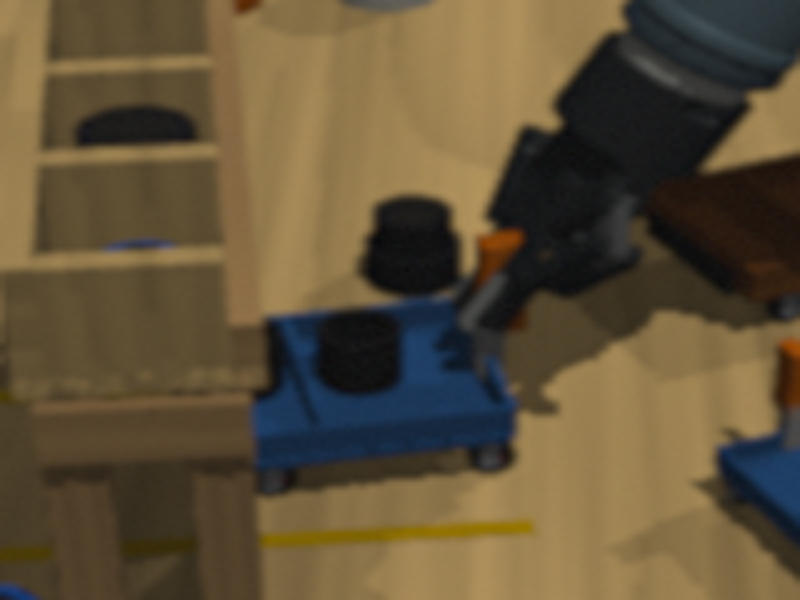

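View pics/top8c.png

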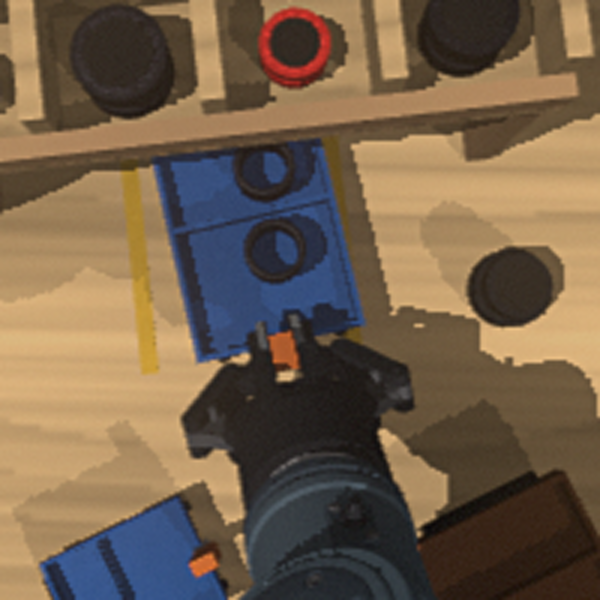

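```bash
cat >> h.py <<'E'
def caddy_now(z0=None):
    P,C,o=cur();y=np.arctan2(C[1,2],C[0,2]);g=P-G*C[:,2];c=g+.075*np.array([np.cos(y),np.sin(y),0]);return lane(c),np.degrees(y-LA),c,P,C,o
def plan(wps,dz=0):
    (s,n),psi,c,P,C,o=caddy_now()
    for a,b,y in wps:
        D=Rz(np.radians(y-psi));t=MARK+LD*a/1e3+LN*b/1e3;Pn=np.r_[t,0]+D@(P-np.r_[c[:2],0])+[0,0,dz]
        sh=C.T@(Pn-P)*1000;rv=R.from_matrix(C.T@D@C).as_rotvec();print([[round(v,1) for v in sh],[round(v,3) for v in rv],0],end=",")
    print()
E
python3 - <<'E'
from h import *
import numpy as np
(s,n),psi,*_=caddy_now();print(s,n,psi)
d=np.array([1,4,7,10,13,16,19,22,25,28,31,34,37,40,43,46,49,51,53,53])/53
plan([(s+53*t,n+12.7*(1.35*t-.35*t**2),psi*(1-t**1.3)) for t in d])
E
```

```text
-115.3 -13.2 6.578250329609243
[[np.float64(-0.9), np.float64(0.3), np.float64(0.5)], [np.float64(0.0), np.float64(0.0), np.float64(0.001)], 0],[[np.float64(-3.5), np.float64(1.0), np.float64(2.1)], [np.float64(0.002), np.float64(0.0), np.float64(0.003)], 0],[[np.float64(-6.1), np.float64(1.8), np.float64(3.7)], [np.float64(0.004), np.float64(0.0), np.float64(0.007)], 0],[[np.float64(-8.8), np.float64(2.6), np.float64(5.3)], [np.float64(0.007), np.float64(0.0), np.float64(0.011)], 0],[[np.float64(-11.4), np.float64(3.4), np.float64(6.9)], [np.float64(0.01), np.float64(0.0), np.float64(0.016)], 0],[[np.float64(-14.1), np.float64(4.2), np.float64(8.5)], [np.float64(0.012), np.float64(0.0), np.float64(0.021)], 0],[[np.float64(-16.7), np.float64(4.9), np.float64(10.1)], [np.float64(0.016), np.float64(0.0), np.float64(0.026)], 0],[[np.float64(-19.4), np.float64(5.7), np.float64(11.6)], [np.float64(0.019), np.float64(0.0), np.float64(0.031)], 0],[[np.float64(-22.0), np.float64(6.4), np.float64(13.2)], [np.float64(0.022), np.float64(0.0), np.float64(0.037)], 0],[[np.float64(-24.6), np.float
[... 564 characters left out ...]
at64(-37.8), np.float64(10.4), np.float64(22.8)], [np.float64(0.045), np.float64(0.0), np.float64(0.075)], 0],[[np.float64(-40.5), np.float64(11.0), np.float64(24.3)], [np.float64(0.049), np.float64(0.0), np.float64(0.082)], 0],[[np.float64(-43.1), np.float64(11.6), np.float64(25.9)], [np.float64(0.053), np.float64(0.0), np.float64(0.089)], 0],[[np.float64(-44.9), np.float64(12.0), np.float64(27.0)], [np.float64(0.056), np.float64(0.0), np.float64(0.094)], 0],[[np.float64(-46.6), np.float64(12.4), np.float64(28.1)], [np.float64(0.059), np.float64(0.0), np.float64(0.098)], 0],[[np.float64(-46.6), np.float64(12.4), np.float64(28.1)], [np.float64(0.059), np.float64(0.0), np.float64(0.098)], 0],
```

```bash
python3 -m jog '[[[-0.9,0.3,0.5],[0,0,0.001],0],[[-3.5,1.0,2.1],[0.002,0,0.003],0],[[-6.1,1.8,3.7],[0.004,0,0.007],0],[[-8.8,2.6,5.3],[0.007,0,0.011],0],[[-11.4,3.4,6.9],[0.010,0,0.016],0],[[-14.1,4.2,8.5],[0.012,0,0.021],0],[[-16.7,4.9,10.1],[0.016,0,0.026],0],[[-19.4,5.7,11.7],[0.019,0,0.031],0],[[-22.0,6.4,13.2],[0.022,0,0.037],0],[[-24.6,7.1,14.8],[0.026,0,0.043],0],[[-27.3,7.8,16.4],[0.029,0,0.049],0],[[-29.9,8.5,18.0],[0.033,0,0.055],0],[[-32.5,9.2,19.6],[0.037,0,0.062],0],[[-35.2,9.8,21.2],[0.041,0,0.068],0],[[-37.8,10.4,22.8],[0.045,0,0.075],0],[[-40.5,11.0,24.4],[0.049,0,0.082],0],[[-43.1,11.6,25.9],[0.053,0,0.089],0],[[-44.9,12.0,27.0],[0.056,0,0.094],0],[[-46.6,12.4,28.1],[0.059,0,0.098],0],[[-46.6,12.4,28.1],[0.059,0,0.098],0]]'
python3 - <<'E'
from h import *
a,psi,c,P,C,o=caddy_now();print(a,psi,P.round(4),o["q"].round(3),o["wrist_force"].round(2),o["opening"])
p,d=camera("top");cv2.imwrite("pics/top9c.png",cv2.resize(p[90:290,210:410,::-1],None,fx=3,fy=3,interpolation=cv2.INTER_CUBIC))
p,d=camera("wrist");cv2.imwrite("pics/wrist9.png",p[:,:,::-1])
p,d=camera("side");cv2.imwrite("pics/side9c.png",cv2.resize(p[140:290,160:320,::-1],None,fx=5,fy=4,interpolation=cv2.INTER_CUBIC))
for le in(38,40,42,44):
  y=LA
  for s in(-.062,.006):
    g=np.r_[MARK+(s-.075)*LD,.099];Rt=tool_R(y,np.radians(le));print(le,s,[q.round(2).tolist() for q in ik(g+G*Rt[:,2],Rt)])
E
```

```text
time_s: 10.25
eef_pos: [0.5844, 0.0384, 0.0588]
eef_rot: [0.267, -0.064, 0.961, 0.018]
wrist_force: [1.5, -0.0, 2.5]
opening: 0.157
(np.float64(-61.9), np.float64(-0.2)) 0.012914947810949887 [0.5844 0.0384 0.0588] [-0.254  0.129  2.145  0.514  0.407 -2.385] [ 1.48 -0.02  2.55] 0.1572620438146456
38 -0.062 [[-0.28, 0.13, 2.21, 0.95, 0.31, -2.83]]
38 0.006 [[-0.22, 0.26, 2.04, 0.81, 0.3, -2.64]]
40 -0.062 [[-0.29, 0.13, 2.23, 1.13, 0.3, -3.01]]
40 0.006 [[-0.22, 0.26, 2.06, 0.99, 0.27, -2.82]]
42 -0.062 [[-0.3, 0.13, 2.25, 1.32, 0.29, 3.08]]
42 0.006 [[-0.23, 0.26, 2.08, 1.19, 0.26, -3.02]]
44 -0.062 [[-0.31, 0.14, 2.27, 1.5, 0.3, 2.88]]
44 0.006 [[-0.24, 0.26, 2.1, 1.41, 0.26, 3.04]]
```

View pics/wrist9.png

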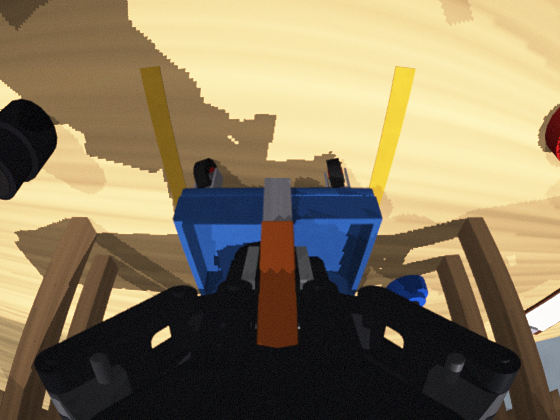

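View pics/top9c.png

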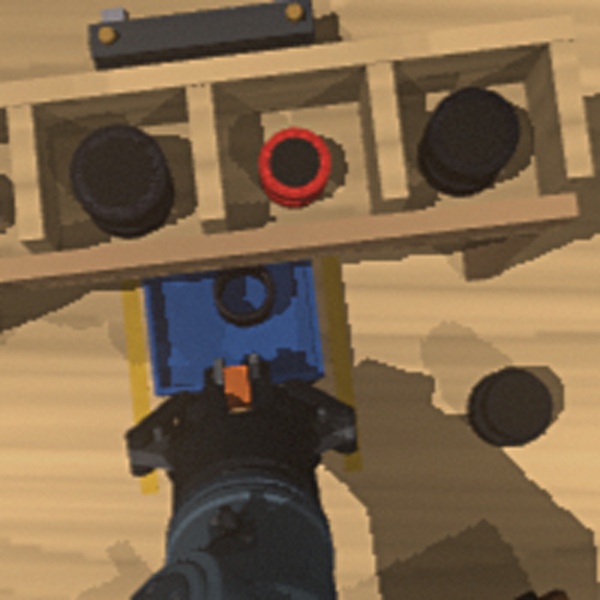

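View pics/side9c.png

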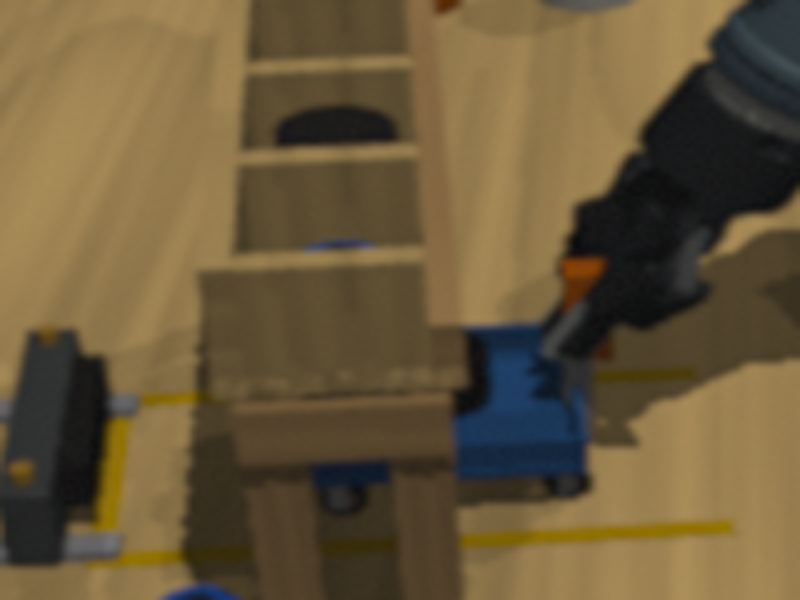

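```bash
python3 -m jog '[[[0,0,0],[0,0,0],0.25],[[0,0,0],[0,0,0],0.4],[[0,0,0],[0,0,0],0.5],[[0,0,0],[0,0,0],0.5],[[0,0,0],[0,0,0],0.5]]'
python3 - <<'E'
from h import *
a,psi,c,P,C,o=caddy_now();print(a,psi,o["wrist_force"].round(2),o["opening"])
g=P-G*C[:,2];g[2]=.095;Rt=tool_R(LA,np.radians(39));print(g,rel(g+G*Rt[:,2],Rt))
E
```

```text
time_s: 10.82
eef_pos: [0.5838, 0.0382, 0.0585]
eef_rot: [0.267, -0.064, 0.961, 0.018]
wrist_force: [1.2, 0.0, -0.4]
opening: 0.499
(np.float64(-62.5), np.float64(-0.3)) 0.048228664412754196 [ 1.16  0.02 -0.35] 0.49892738439722556
[0.55982719 0.0349648  0.095     ] ([-4.6, -0.0, 2.8], [0.0005, -0.1394, 0.0004])
```

```bash
python3 -m jog '[[[-1.5,0,1],[0,-0.046,0],0.5],[[-3,0,2],[0,-0.093,0],0.5],[[-4.6,0,2.8],[0,-0.139,0],0.5],[[-4.6,0,2.8],[0,-0.139,0],0.5],[[-4.6,0,2.8],[0,-0.139,0],0.35],[[-4.6,0,2.8],[0,-0.139,0],0.25],[[-4.6,0,2.8],[0,-0.139,0],0.2],[[-4.6,0,2.8],[0,-0.139,0],0.15],[[-4.6,0,2.8],[0,-0.139,0],0.1],[[-4.6,0,2.8],[0,-0.139,0],0],[[-4.6,0,2.8],[0,-0.139,0],0],[[-4.6,0,2.8],[0,-0.139,0],0]]'
python3 - <<'E'
from h import *
a,psi,c,P,C,o=caddy_now();print(a,psi,P.round(4),C[:,2].round(3),o["q"].round(3),o["wrist_force"].round(2),o["torque"].round(2),o["opening"])
p,d=camera("wrist");cv2.imwrite("pics/wrist10.png",p[:,:,::-1])
p,d=camera("side");cv2.imwrite("pics/side10c.png",cv2.resize(p[140:290,160:320,::-1],None,fx=5,fy=4,interpolation=cv2.INTER_CUBIC))
E
```

```text
time_s: 11.82
eef_pos: [0.5896, 0.0388, 0.0589]
eef_rot: [0.333, -0.063, 0.94, 0.022]
wrist_force: [0.4, -0.4, 1.6]
opening: 0.155
(np.float64(-62.1), np.float64(-0.5)) 0.028690359512864066 [0.5896 0.0388 0.0589] [ 0.624  0.084 -0.777] [-0.29   0.129  2.229  1.071  0.299 -2.959] [ 0.37 -0.38  1.6 ] [0.01 0.02 0.06] 0.15529954520148045
```

View pics/wrist10.png

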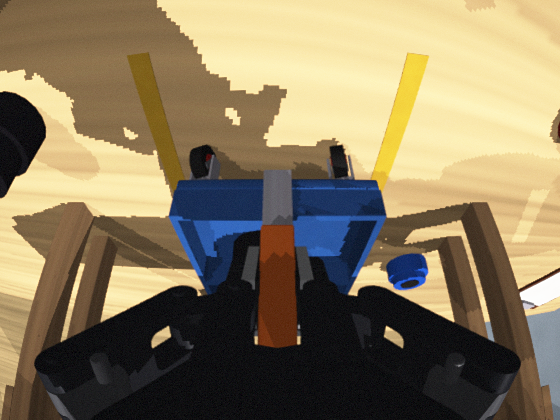

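View pics/side10c.png

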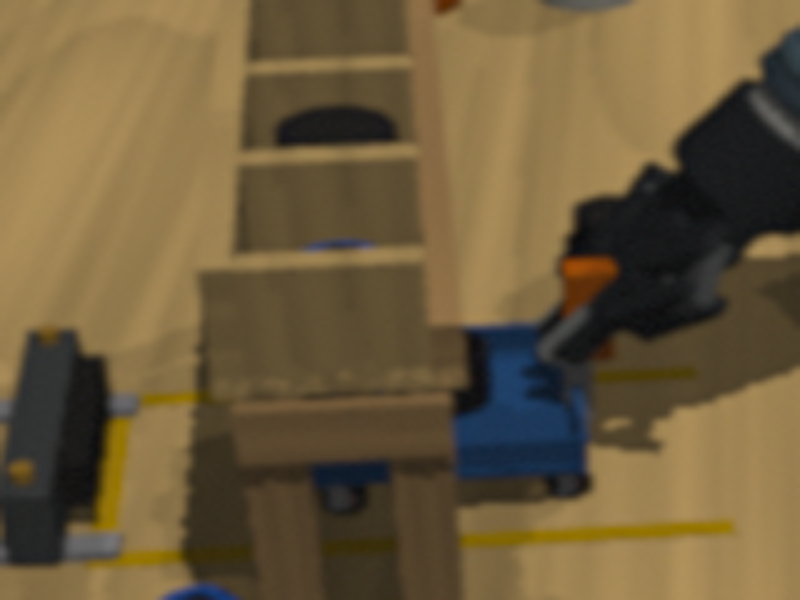

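```bash
cat >> h.py <<'E'
def unw(w,u,v,z):
    T=np.array(w["world_from_camera"]);a=np.array([u-w["cx"],v-w["cy"]]);r=np.hypot(*a);t=r/w["fx"];dc=np.array([a[0]/r*np.sin(t),a[1]/r*np.sin(t),np.cos(t)]);d=T[:3,:3]@dc;o=T[:3,3];return o+d*(z-o[2])/d[2]
E
python3 - <<'E'
from h import *
w=get_calibration("wrist");i=cv2.imread("pics/wrist10.png");h=cv2.cvtColor(i,cv2.COLOR_BGR2HSV);m=cv2.inRange(h,(20,180,90),(30,255,255));m[200:]=0
nn,l,s,ce=cv2.connectedComponentsWithStats(m)
for k in range(1,nn):
    if s[k,4]<200: continue
    v,u=np.where(l==k);L=np.array([lane(unw(w,a,b,0)) for a,b in zip(u,v)]);pf=np.polyfit(L[:,0],L[:,1],1);print(s[k],"n mean",L[:,1].mean().round(1),"ang rel",np.degrees(pf[0]).round(2),"s",L[:,0].min(),L[:,0].max())
for u,v,nm in((175,217,"RR rim"),(385,217,"RL rim")): print(nm,lane(unw(w,u,v,.055)))
E
python3 - <<'E'
import cv2
i=cv2.imread("pics/wrist10.png");cv2.imwrite("pics/wrist10c.png",cv2.resize(i[130:270,150:410],None,fx=3,fy=4,interpolation=cv2.INTER_CUBIC))
E
```

```text
[ 127   53   57  137 2435] n mean -70.9 ang rel -0.42 s -193.1 -85.1
[ 371   54   57  137 2352] n mean 69.9 ang rel 0.33 s -192.8 -84.1
RR rim (np.float64(-129.6), np.float64(-52.3))
RL rim (np.float64(-129.6), np.float64(54.1))
```

View pics/wrist10c.png

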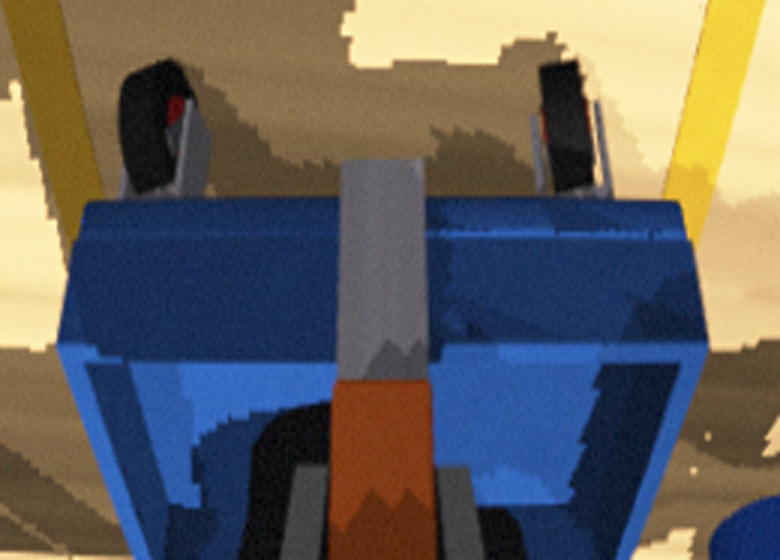

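```bash
sed -i 's/round(v,1) for v in sh/float(round(v,2)) for v in sh/;s/round(v,3) for v in rv/float(round(v,4)) for v in rv/' h.py; python3 - <<'E'
from h import *
(s,n),psi,*_=caddy_now();print(s,n,psi)
d=np.array([1,3,6,9,12,15,18,21,24,27,30,33,36,39,42,45,48,50,50])
plan([(s+t,n+.3*t/50,0) for t in d])
E
```

```text
-62.1 -0.5 0.026278934812558392
[[-0.76, -0.0, 0.62], [0.0003, 0.0, 0.0004], 0],[[-2.31, 0.01, 1.88], [0.0003, 0.0, 0.0004], 0],[[-4.65, 0.02, 3.76], [0.0003, 0.0, 0.0004], 0],[[-6.98, 0.04, 5.65], [0.0003, 0.0, 0.0004], 0],[[-9.31, 0.06, 7.54], [0.0003, 0.0, 0.0004], 0],[[-11.64, 0.07, 9.43], [0.0003, 0.0, 0.0004], 0],[[-13.97, 0.09, 11.32], [0.0003, 0.0, 0.0004], 0],[[-16.3, 0.11, 13.21], [0.0003, 0.0, 0.0004], 0],[[-18.63, 0.12, 15.1], [0.0003, 0.0, 0.0004], 0],[[-20.96, 0.14, 16.98], [0.0003, 0.0, 0.0004], 0],[[-23.29, 0.15, 18.87], [0.0003, 0.0, 0.0004], 0],[[-25.62, 0.17, 20.76], [0.0003, 0.0, 0.0004], 0],[[-27.95, 0.19, 22.65], [0.0003, 0.0, 0.0004], 0],[[-30.29, 0.2, 24.54], [0.0003, 0.0, 0.0004], 0],[[-32.62, 0.22, 26.43], [0.0003, 0.0, 0.0004], 0],[[-34.95, 0.24, 28.32], [0.0003, 0.0, 0.0004], 0],[[-37.28, 0.25, 30.21], [0.0003, 0.0, 0.0004], 0],[[-38.83, 0.26, 31.46], [0.0003, 0.0, 0.0004], 0],[[-38.83, 0.26, 31.46], [0.0003, 0.0, 0.0004], 0],
```

```bash
python3 -m jog '[[[-0.77,0,0.62],[0,0,0],0],[[-2.32,0.01,1.88],[0,0,0],0],[[-4.65,0.02,3.76],[0,0,0],0],[[-6.98,0.04,5.65],[0,0,0],0],[[-9.31,0.06,7.54],[0,0,0],0],[[-11.64,0.07,9.43],[0,0,0],0],[[-13.97,0.09,11.32],[0,0,0],0],[[-16.3,0.11,13.21],[0,0,0],0],[[-18.63,0.12,15.1],[0,0,0],0],[[-20.96,0.14,16.98],[0,0,0],0],[[-23.29,0.15,18.87],[0,0,0],0],[[-25.62,0.17,20.76],[0,0,0],0],[[-27.95,0.19,22.65],[0,0,0],0],[[-30.29,0.2,24.54],[0,0,0],0],[[-32.62,0.22,26.43],[0,0,0],0],[[-34.95,0.24,28.32],[0,0,0],0],[[-37.28,0.25,30.21],[0,0,0],0],[[-38.83,0.26,31.46],[0,0,0],0],[[-38.83,0.26,31.46],[0,0,0],0]]'
python3 - <<'E'
from h import *
a,psi,c,P,C,o=caddy_now();print(a,psi,P.round(4),o["q"].round(3),o["wrist_force"].round(2),o["torque"].round(2),o["opening"])
p,d=camera("wrist");cv2.imwrite("pics/wrist11.png",p[:,:,::-1])
p,d=camera("side");cv2.imwrite("pics/side11c.png",cv2.resize(p[140:290,160:320,::-1],None,fx=5,fy=4,interpolation=cv2.INTER_CUBIC))
p,d=camera("top");cv2.imwrite("pics/top11c.png",cv2.resize(p[80:280,210:410,::-1],None,fx=3,fy=3,interpolation=cv2.INTER_CUBIC))
E
```

```text
time_s: 13.5
eef_pos: [0.6395, 0.0457, 0.0589]
eef_rot: [0.333, -0.063, 0.94, 0.022]
wrist_force: [0.5, 0.7, 2.0]
opening: 0.152
(np.float64(-11.7), np.float64(-0.3)) 0.004083156385786944 [0.6395 0.0457 0.0589] [-0.239  0.227  2.107  0.973  0.28  -2.819] [0.5  0.71 1.97] [0.1  0.03 0.1 ] 0.15236323277795252
```

View pics/wrist11.png

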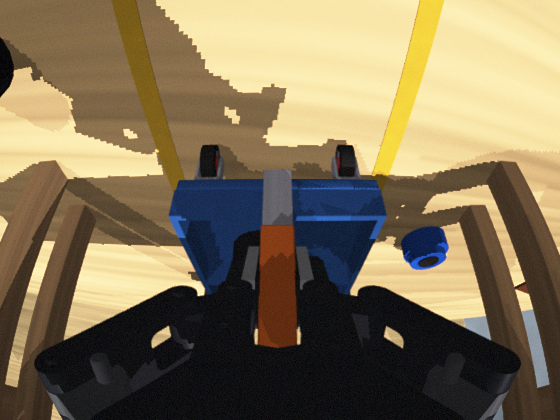

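View pics/side11c.png

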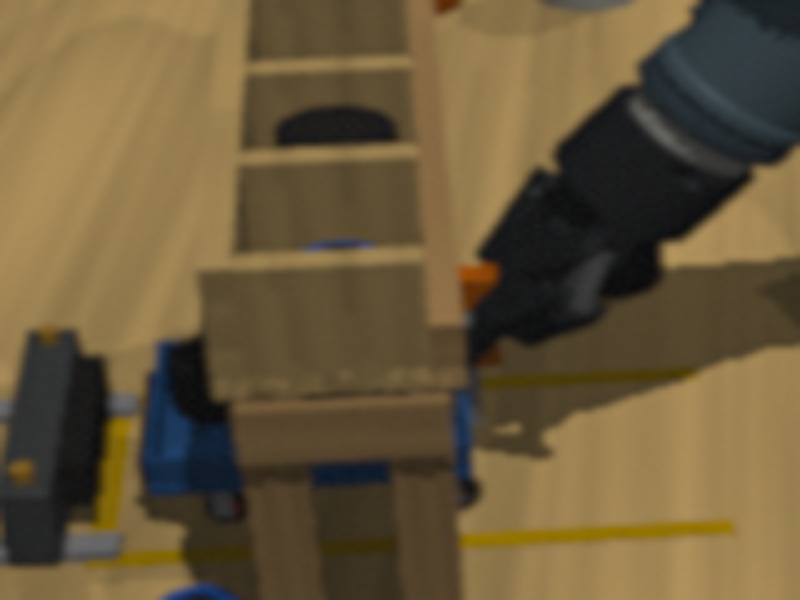

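View pics/top11c.png

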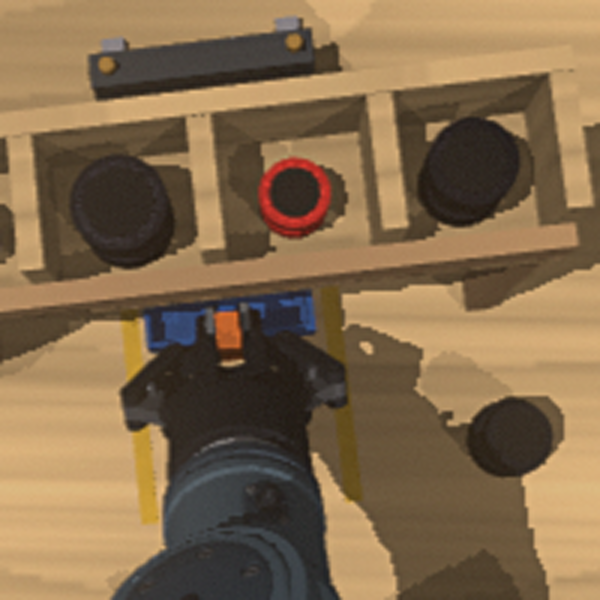

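```bash
cat > st.py <<'E'
from h import *
a,psi,c,P,C,o=caddy_now();f=o["wrist_force"];print(a,round(psi,2),"z",P[2].round(4),"lane F",(f[:2]@LD).round(2),(f[:2]@LN).round(2),f[2].round(2),o["torque"].round(2),"op",o["opening"].round(3),"t",o["time_s"])
E
python3 -m jog '[[[-0.78,0,0.63],[0,0,0],0],[[-1.55,0,1.26],[0,0,0],0],[[-2.33,0,1.89],[0,0,0],0],[[-3.11,0,2.52],[0,0,0],0],[[-3.89,0,3.15],[0,0,0],0],[[-4.66,0,3.78],[0,0,0],0],[[-5.44,0,4.41],[0,0,0],0],[[-6.22,0,5.03],[0,0,0],0]]'
python3 st.py
```

```text
time_s: 14.32
eef_pos: [0.6472, 0.0466, 0.0589]
eef_rot: [0.333, -0.063, 0.94, 0.022]
wrist_force: [-1.7, 0.3, 2.9]
opening: 0.157Traceback (most recent call last):
  File "st.py", line 2, in <module>
    a,psi,c,P,C,o=caddy_now();f=o["wrist_force"];print(a,round(psi,2),"z",P[2].round(4),"lane F",(f[:2]@LD).round(2),(f[:2]@LN).round(2),f[2].round(2),o["torque"].round(2),"op",o["opening"].round(3),"t",o["time_s"])
                                                                                                                                                                                 ^^^^^^^^^^^^^^^^^^
AttributeError: 'float' object has no attribute 'round'
```

```bash
sed -i 's/o\["opening"\].round(3)/round(float(o["opening"]),3)/' st.py; python3 st.py
python3 -m jog '[[[-0.39,0,0.31],[0,0,0],0],[[-0.78,0,0.63],[0,0,0],0],[[-1.16,0,0.94],[0,0,0],0],[[-1.55,0,1.26],[0,0,0],0],[[-1.94,0,1.57],[0,0,0],0],[[-2.33,0,1.89],[0,0,0],0]]'
python3 st.py
```

```text
(np.float64(-3.9), np.float64(-0.4)) -0.01 z 0.0589 lane F -1.64 0.49 2.89 [0.08 0.16 0.14] op 0.157 t 14.3167
time_s: 14.82
eef_pos: [0.6502, 0.047, 0.0589]
eef_rot: [0.333, -0.063, 0.94, 0.022]
wrist_force: [-1.1, 1.0, 2.8]
opening: 0.153
(np.float64(-0.9), np.float64(-0.4)) -0.0 z 0.0589 lane F -0.97 1.16 2.77 [0.11 0.12 0.05] op 0.153 t 14.8167
```

No contact yet; expected near +5.5.

```bash

python3 -m jog '[[[-0.39,0,0.31],[0,0,0],0],[[-0.78,0,0.63],[0,0,0],0],[[-1.16,0,0.94],[0,0,0],0],[[-1.55,0,1.26],[0,0,0],0],[[-1.94,0,1.57],[0,0,0],0],[[-2.33,0,1.89],[0,0,0],0]]'
python3 st.py
python3 -m jog '[[[-0.39,0,0.31],[0,0,0],0],[[-0.78,0,0.63],[0,0,0],0],[[-0.78,0,0.63],[0,0,0],0]]'
python3 st.py
```

```text
time_s: 15.32
eef_pos: [0.6533, 0.0474, 0.0589]
eef_rot: [0.333, -0.063, 0.94, 0.022]
wrist_force: [-1.2, 0.5, 3.6]
opening: 0.158
(np.float64(2.2), np.float64(-0.4)) -0.01 z 0.0589 lane F -1.13 0.69 3.61 [0.1  0.11 0.13] op 0.158 t 15.3167
time_s: 15.57
eef_pos: [0.6543, 0.0476, 0.0589]
eef_rot: [0.333, -0.063, 0.94, 0.022]
wrist_force: [-0.6, 0.5, 1.6]
opening: 0.154
(np.float64(3.3), np.float64(-0.3)) -0.0 z 0.0589 lane F -0.49 0.56 1.64 [0.1  0.08 0.07] op 0.154 t 15.5667
```

```bash

python3 -m jog '[[[-0.39,0,0.31],[0,0,0],0],[[-0.78,0,0.63],[0,0,0],0],[[-0.78,0,0.63],[0,0,0],0]]' >/dev/null
python3 st.py
```

```text
(np.float64(4.3), np.float64(-0.4)) -0.0 z 0.0589 lane F -0.16 0.71 1.92 [0.12 0.11 0.14] op 0.16 t 15.8167
```

```bash

python3 -m jog '[[[-0.39,0,0.31],[0,0,0],0],[[-0.78,0,0.63],[0,0,0],0],[[-0.78,0,0.63],[0,0,0],0]]' >/dev/null
python3 st.py
```

```text
(np.float64(5.4), np.float64(-0.4)) -0.01 z 0.0589 lane F 0.13 1.0 2.5 [0.07 0.07 0.13] op 0.159 t 16.0667
```

```bash

python3 -m jog '[[[-0.39,0,0.31],[0,0,0],0],[[-0.78,0,0.63],[0,0,0],0],[[-0.78,0,0.63],[0,0,0],0]]' >/dev/null
python3 st.py
python3 - <<'E'
from h import *
p,d=camera("side");cv2.imwrite("pics/side12c.png",cv2.resize(p[200:270,150:250,::-1],None,fx=8,fy=8,interpolation=cv2.INTER_CUBIC))
E
```

```text
(np.float64(6.5), np.float64(-0.4)) -0.0 z 0.0589 lane F -0.18 -0.49 2.19 [0.1  0.07 0.12] op 0.156 t 16.3167
```

View pics/side12c.png

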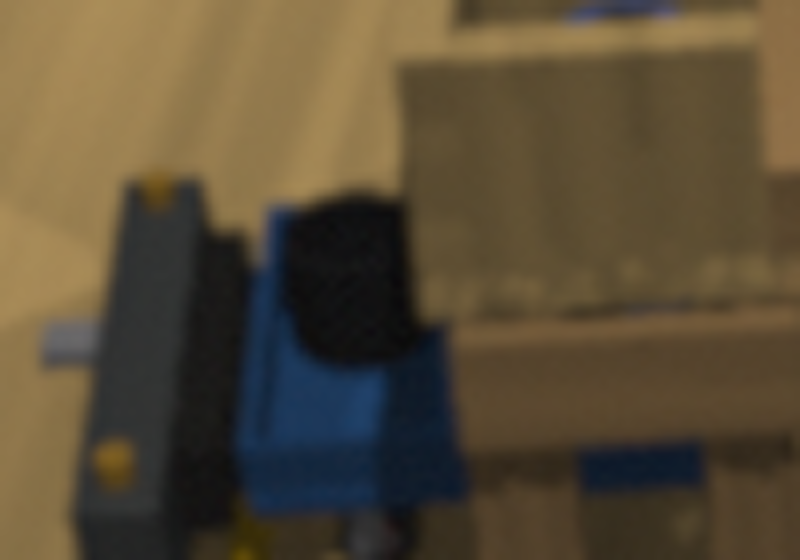

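```bash

python3 -m jog '[[[-0.39,0,0.31],[0,0,0],0],[[-0.39,0,0.31],[0,0,0],0]]' >/dev/null
python3 st.py
```

```text
(np.float64(7.0), np.float64(-0.4)) -0.0 z 0.0589 lane F -0.27 0.67 1.84 [0.1  0.12 0.08] op 0.156 t 16.5333
```

```bash

python3 -m jog '[[[-0.39,0,0.31],[0,0,0],0],[[-0.39,0,0.31],[0,0,0],0]]' >/dev/null
python3 st.py
```

```text
(np.float64(7.5), np.float64(-0.3)) 0.0 z 0.0589 lane F -1.39 1.25 3.93 [0.11 0.14 0.08] op 0.156 t 16.7
```

```bash

python3 -m jog '[[[-0.39,0,0.31],[0,0,0],0],[[-0.39,0,0.31],[0,0,0],0]]' >/dev/null
python3 st.py
```

```text
(np.float64(7.9), np.float64(-0.2)) 0.02 z 0.0589 lane F -3.43 1.33 4.71 [ 0.06  0.18 -0.02] op 0.153 t 16.8667
```

```bash

python3 -m jog '[[[0,0,0],[0,0,0],0],[[0,0,0],[0,0,0],0]]' >/dev/null
python3 st.py
python3 - <<'E'
from h import *
p,d=camera("side");cv2.imwrite("pics/side13c.png",cv2.resize(p[200:270,150:250,::-1],None,fx=8,fy=8,interpolation=cv2.INTER_CUBIC))
p,d=camera("wrist");cv2.imwrite("pics/wrist13.png",p[:,:,::-1])
E
python3 st.py
```

```text
(np.float64(7.8), np.float64(-0.2)) 0.02 z 0.0589 lane F -4.21 0.65 4.19 [0.08 0.18 0.08] op 0.156 t 17.0333
(np.float64(7.8), np.float64(-0.2)) 0.02 z 0.0589 lane F -3.15 0.34 5.44 [0.09 0.2  0.03] op 0.157 t 17.1333
```

View pics/side13c.png

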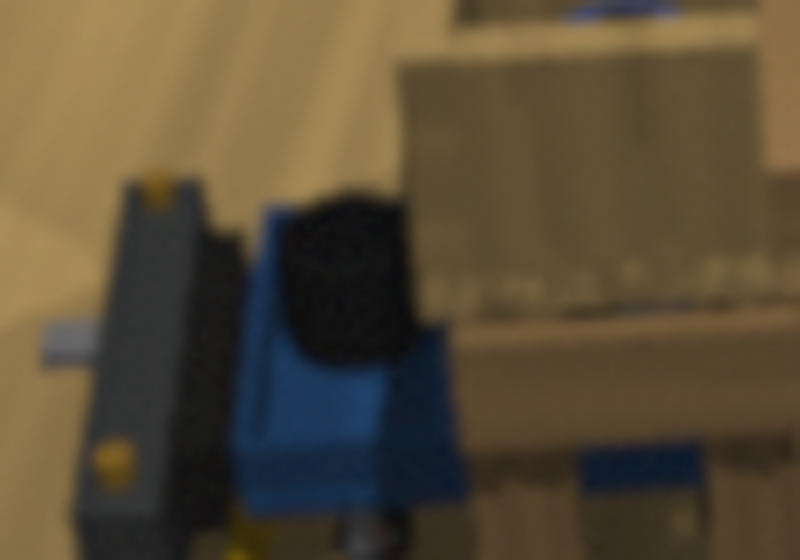

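View pics/wrist13.png

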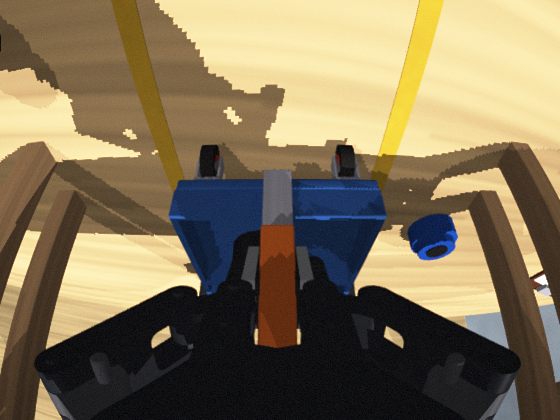

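Contact is felt at a steady 3–4 N against the lane with the yaw unchanged. Next I let go and back straight out along the tool axis.

```bash

python3 -m jog '[[[0,0,0],[0,0,0],0.2],[[0,0,0],[0,0,0],0.3],[[0,0,0],[0,0,0],0.45],[[0,0,0],[0,0,0],0.6],[[0,0,0],[0,0,0],0.6],[[0,0,0],[0,0,0],0.6]]'; python3 st.py
python3 - <<'E'
from h import *
p,d=camera("wrist");cv2.imwrite("pics/wrist14.png",p[:,:,::-1])
E
```

```text
time_s: 17.63
eef_pos: [0.6588, 0.0483, 0.0587]
eef_rot: [0.333, -0.063, 0.941, 0.022]
wrist_force: [0.4, 0.5, -0.1]
opening: 0.603
(np.float64(7.8), np.float64(-0.2)) 0.02 z 0.0587 lane F 0.46 0.4 -0.13 [-0.1   0.29  0.04] op 0.603 t 17.6333
```

View pics/wrist14.png

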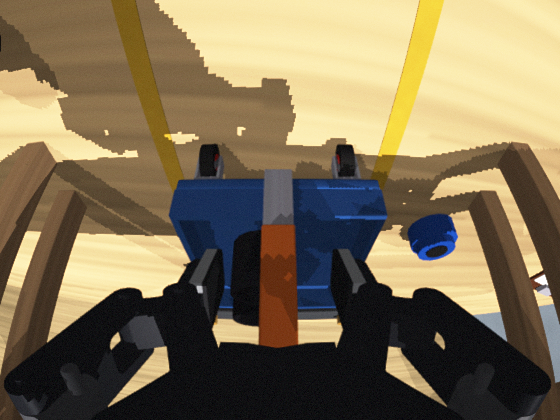

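```bash
python3 - <<'E'
from h import *
P,C,o=cur()
for r in(.05,.1,.14): print(r,[q.round(2).tolist() for q in ik(P-r*C[:,2],C,x0=np.array(o["q"]))])
E
python3 -m jog '[[[0,0,-3],[0,0,0],0.6],[[0,0,-8],[0,0,0],0.6],[[0,0,-14],[0,0,0],0.6],[[0,0,-21],[0,0,0],0.6],[[0,0,-28],[0,0,0],0.6],[[0,0,-36],[0,0,0],0.6],[[0,0,-44],[0,0,0],0.6],[[0,0,-52],[0,0,0],0.6],[[0,0,-60],[0,0,0],0.6],[[0,0,-68],[0,0,0],0.6],[[0,0,-76],[0,0,0],0.6],[[0,0,-84],[0,0,0],0.6],[[0,0,-92],[0,0,0],0.6],[[0,0,-100],[0,0,0],0.6],[[0,0,-110],[0,0,0],0.6],[[0,0,-120],[0,0,0],0.6],[[0,0,-120],[0,0,0],0.6],[[0,0,-120],[0,0,0],0.6]]'; python3 st.py
python3 - <<'E'
from h import *
for n in("wrist","side","top"):
    p,d=camera(n);cv2.imwrite(f"pics/{n}15.png",p[:,:,::-1])
E
```

```text
0.05 [[-0.25, 0.12, 2.12, 0.76, 0.35, -2.6]]
0.1 [[-0.28, -0.04, 2.19, 0.64, 0.44, -2.49]]
0.14 [[-0.31, -0.18, 2.23, 0.56, 0.53, -2.42]]
time_s: 19.18
eef_pos: [0.5841, 0.038, 0.153]
eef_rot: [0.334, -0.063, 0.94, 0.022]
wrist_force: [-0.2, 0.3, -0.1]
opening: 0.601
(np.float64(-67.7), np.float64(-0.6)) -0.06 z 0.153 lane F -0.17 0.36 -0.14 [-0.03  0.3  -0.03] op 0.601 t 19.1833
```

View pics/wrist15.png

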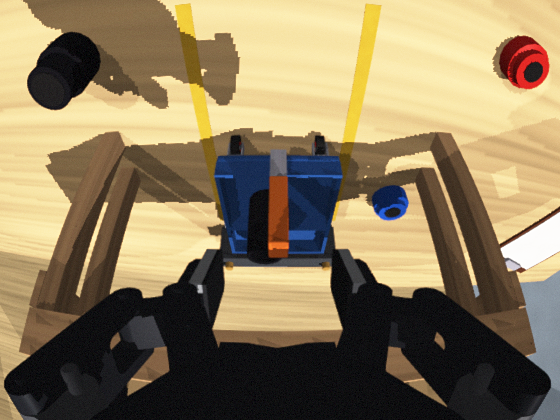

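View pics/side15.png

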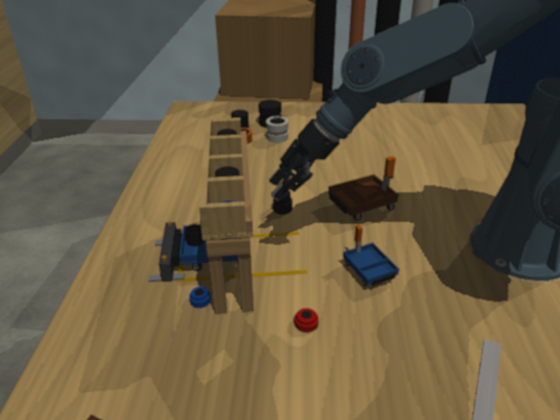

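View pics/top15.png

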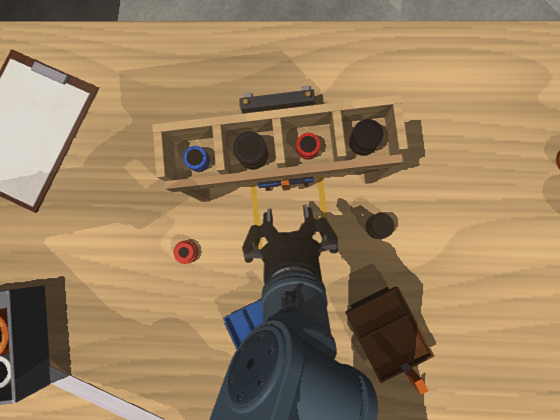

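```bash
python3 - <<'E'
from h import *
w=get_calibration("wrist");i=cv2.imread("pics/wrist15.png");cv2.imwrite("pics/wrist15c.png",cv2.resize(i[120:280,200:360],None,fx=4.5,fy=3.7,interpolation=cv2.INTER_CUBIC))
h=cv2.cvtColor(i,cv2.COLOR_BGR2HSV);m=cv2.inRange(h,(20,180,90),(30,255,255));m[190:]=0
nn,l,s,ce=cv2.connectedComponentsWithStats(m)
for k in range(1,nn):
    if s[k,4]<150: continue
    v,u=np.where(l==k);L=np.array([lane(unw(w,a,b,0)) for a,b in zip(u,v)]);print(s[k],"tape n",L[:,1].mean().round(1))
m=cv2.inRange(h,(5,150,60),(16,255,255));nn,l,s,ce=cv2.connectedComponentsWithStats(m)
for k in range(1,nn):
    if s[k,4]>200:
        print("tab",s[k],"top-front mid",lane(unw(w,ce[k][0],s[k,1]+s[k,3],.13)))
E
```

```text
[ 176    4   41  186 2111] tape n -70.0
[ 340    4   41  152 1882] tape n 69.8
tab [ 268  176   21   82 1611] top-front mid (np.float64(-57.5), np.float64(0.1))
```

View pics/wrist15c.png

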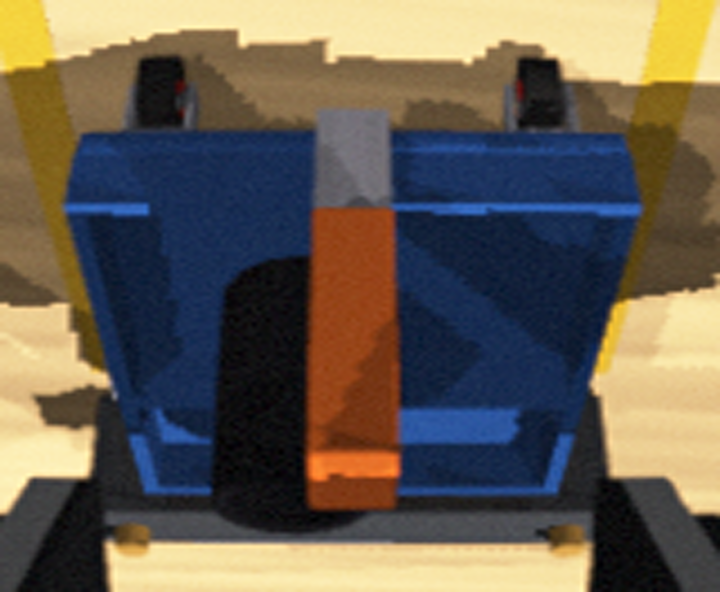

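The tab is on the lane axis (n = 0.1 mm), the tapes sit at ±70 mm, the wheels trail straight and nothing touches the robot.

```bash
python3 -c "
from bench import *
print(hand_in())"
```

```text
the job is handed in; nothing more can be done
None
```

The large blue caddy is parked in the bay, against the stop, and I handed the job in at about 19 s of the 59 s. `hand_in()` gives no verdict, so what follows is from my own checks.

**What I did**
- I rolled the caddy forward about 53 mm on the open bench before steering it. Its heading stayed fixed and the push was about 5° off it. The rear castors came into line.
- I steered it onto the lane axis, then re-gripped it with the hand leaned back 39° so the hand would clear the shelf.
- I rolled it straight down the lane in 3 mm, then 1 mm, then 0.5 mm steps until it touched the stop, held it there at 3–4 N, opened the fingers and backed out along the tool axis.

**Last checks**
- **Position:** the grip tab is 0.1 mm off the lane axis, between tapes measured at ±70 mm. Hand yaw at contact was 0.02° off the lane.
- **Stop:** contact came with the caddy about 7.3 mm past the mark. I had estimated 5.5 mm from the camera, so the two differ by about 2 mm, within the calibration error.
- **Castors and load:** both rear castors trail straight and the load is aboard. The front castors were hidden under the tray, so I did not check them.
- **Fittings and robot:** the caps and bushing stand where they were, and the wrist force after release was about zero.

**What disagreed:** all three cameras showed the fingertips about 40 mm short of where the reported TCP and `tip_extent` put them. My first grasp therefore only clipped the back of the tab. I opened, went deeper and re-gripped before rolling.

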